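# Fit the amber filter plate on the light box

## Robot

A 6-joint arm with a two-finger parallel gripper is mounted at the origin on the work surface. World frame = base frame: x ahead of the robot, y to its left, z up, the work surface at z = 0. Lengths are in m, angles in rad, forces in N, time in s.
With the tool pointing down it reaches from about 0.375 to 0.75 m from the base axis. Payload 9 kg.
Tool frame: the origin (TCP) lies midway between the tips of the shut fingers; the grasp point (between the pads) lies env.tcp_to_grasp behind it (env.tcp_to_grasp is the distance from the TCP to the grasp point, in m); z points along the fingers, y is the line along which they close (so a half turn about z gives the same grasp; the last joint's range is limited). The gripper opens to 85 mm and grips with 20 to 120 N. Pads are 22 mm wide; open, the fingers measure 114 mm over their backs; the gripper's body (76 mm by 85 mm) begins 54 mm behind the grasp point. The pads swing forward as they close: fully open they stand 13 mm farther back than shut.
Start: joints at [-1.361, 0.104, 0.097, 1.564, 0, 1.353], TCP at [0.249, -0.546, 0.211] pointing down, gripper open.
Joint ranges: [-2.99, 2.99], [-0.84, 1.86], [-1.1, 1.16], [-1.84, 2.11], [-1.51, 1.56], [-3.14, 3.14]. Speed limits (rad/s): [2.22, 2.22, 2.57, 3.14, 3.14, 3.14].

## Interface

Orientations are given as a rotation vector (axis times angle).
In Python, from bench import env gives the robot as it stands. The module is installed in compiled form; this text tells all that it offers.
- The arm moves only by the tool step_arm, never from a script. Its argument "targets" is a list of rows, each an object of numbers: "tx", "ty", "tz": the shift along the tool's x, y, z in m; "ax", "ay", "az": the turn, a rotation vector about the tool's x, y, z in degrees. A call has 1 to 20 rows; each row is the pose to reach, as a shift and turn from the pose commanded when the call began, along the tool's axes at that moment; what a row does not reach only later rows make up. A row lasts 1/12 s, in which the tool goes at most 41.7 mm and 7.16 degrees, less where a joint would pass 70% of its speed; a pose out of reach is approached as far as the arm can. A call with a gripper value outside its range is refused whole. "jaw" is the finger opening in m, from 0 to 0.0854, set as the call begins (left out, the last holds). The fingers move at their own pace and stop on an object; the grip force is fixed at half the most. Time passes only in rows, so rows that repeat a pose let the fingers close. It gives the time, the measured TCP pose, the force, the opening and the grip force at its end, in the units of the state.
- env.get_obs(): the state, without advancing time (a new reading comes with each control period).
- env.snapshot(name): name is "scene" or "top"; returns the picture (420x560x3 uint8, red, green, blue); there is no depth.
- env.camera_info(name): a dict with "intrinsics" (3x3 intrinsics, pixels), "eye" and "attitude" of the camera in the world. Camera axes: x right, y up, looking along -z (the intrinsics and any distortion apply to the point x, -y, -z); pixel columns grow to the right and rows downward; lengths in m; the calibration is good to about 2 mm. A picture is of the moment at which its call begins. camera_info takes no time and is no camera call.
- env.close_job(): hands the job in; it is judged then, once.
The state is a dict: "time": time; "joints": joint angles; "qvel": joint speeds; "joint_efforts": joint torques, N m; "tool_pos": TCP position; "tool_rot": TCP orientation; "ft_force": force on the tool from outside, world axes, zero at the start; "ft_torque": the same for the moment, N m; "opening": finger opening in m; "gripper_force": force on a finger pad.
Only numpy, scipy, OpenCV 4.12 (cv2) and the standard library are available. Lean on these libraries where they do the work, as an engineer would, in place of code of your own. Each camera call takes 0.05 s, during which the arm holds its last target. There are 200 camera calls.

## Task

Get the light box ready for the glow demonstration: tilt the amber filter plate to hook one of its short edges under the metal lip of the light box, lower its other edge until the plate lies flat on the viewing face, then swing the red hold-down bar up and over so that it rests on the plate by itself. Leave the bottles, the jar and the well plate where they stand.

Things in the scene. Friction and masses are not known exactly. Their poses are not given: they have to be found in the camera images.
- light_box: Black fixed light box, 190 mm long (x) x 170 mm wide (y), viewing face (top) at z = 50 mm. Origin: centre of its underside, z up; its -x side, roughly towards the robot, has the lip. The plate lies home with its centre at x = -3 to +1 mm, y = 0. Side guides 9 mm high have inner faces at y = +-68 mm (x -83 to +5 and +59 to +81).
- lip_slot (a point): Foot of the stop wall under the aluminium lip, mid-width, on the viewing face (box frame x -83, z 50 mm; axes as the box). From here the slot opens to +x: the lip, 160 mm wide, overhangs 12 mm, its underside 10 mm and its top 14 mm above the face. Push the plate's low edge in here.
- far_wall (a point): Top of the far wall's inner face, mid-width (box frame x +81, z 59 mm; 9 mm high, 10 mm thick). From lip tip to this wall is 152 mm, the plate is 160 mm: it goes in only tilted, lip-side edge low in the slot, far edge up over this wall (5 to 13 degrees suits), then far edge lowered inside the wall.
- plate_rib (a point): Centre of the black finger rib, the place to grasp the plate: rib 12 mm thick (plate x), 60 mm long (plate y), 30 mm tall, on the middle of the plate; this point is 20 mm above the plate's underside (z = 70 mm in the box frame when home). Axes as the plate.
- filter_plate: Amber plate with orange border, 160 (x) x 130 (y) x 5 mm, about 0.15 kg, flat on the table at the start, rib up. Origin: centre of its underside, z up. Both 130 mm edges are alike: either may go under the lip.
- plate_edge_a (a point): Middle of the lower corner of the plate's 130 mm edge at plate x = +80 mm, level with the underside; axes as the plate.
- plate_edge_b (a point): Middle of the lower corner of the plate's other 130 mm edge, at plate x = -80 mm, level with the underside; axes as the plate.
- hold_bar (a joint): Angle of the hold-down bar (rad). 0 (start) = open, leaning away from the lip at 35 degrees above level; grows as it swings up (0.96 upright) and over towards the lip; about 2.12 resting on the seated plate, stop at 2.19. It turns freely with slight drag: by its weight (0.08 kg) it falls back open before upright, and onto the plate beyond upright.
- bar_hinge (a point): Middle of the bar's hinge line, which runs along the box's y (box frame x +72, z 40 mm; axes as the box). The bar's two arms, 6 mm wire, 50 mm long, stand outside the box at y = +-91 mm.
- bar_grip (a point): Centre of the red sleeve (10 mm diameter, 80 mm long along y) in the middle of the bar's cross bar: box frame x +113, z 69 mm when open; x +26, z 60 mm when resting on the plate.
- dropper_blue: White dropper bottle with a blue cap, 28 mm diameter, 75 mm tall, loose, upright on the table, to be left alone; origin at the centre of its underside.
- dropper_green: White dropper bottle with a green cap, 28 mm diameter, 75 mm tall, loose, upright on the table, to be left alone; origin at the centre of its underside.
- sample_jar: Amber sample jar with a red lid, 48 mm diameter, 60 mm tall, loose, upright on the table, to be left alone; origin at the centre of its underside.
- well_plate: White well plate, 86 x 128 x 14 mm, loose, upright on the table, to be left alone; origin at the centre of its underside.
There are look-alikes about, which are no part of the job. What is shaped like the filter_plate but blue or yellow is not meant.

How it is judged:
By the outcome, as a careful person would: the job done as asked, in the order asked, and still so for the second after the job is handed in, with the robot touching nothing.
It also fails if it takes over 58 s, if anything falls off the work surface, if the arm or the gripper's body presses on something with over 40 N, if the wrist force passes 120 N, or if a joint passes its speed limit or range.

## Working session

There is one attempt and no reset: what is moved stays moved. The work goes in short steps, Python scripts to look and compute and a tool call to move; the robot and the scene stay as the last step left them, time stands still between calls to the robot, and variables do not carry over. Pictures are saved under pics/ and viewed, at most 10 in all, crops included, and the job is handed in when it is done.

Besides the shell and the picture viewer there is one more tool, called after ">>>" by a JSON object that holds its "name" and its "arguments", one argument or row to a line. step_arm: Moves the arm, as the interface text tells. Its arguments: {"type":"object","properties":{"targets":{"type":"array"},"jaw":{"type":"number"}},"required":["targets"]}

```bash
mkdir -p pics; python3 - <<'E'
from bench import env
import cv2,numpy as np
for n in("scene","top"):
    im=env.snapshot(n); cv2.imwrite(f"pics/{n}0.png",im[:,:,::-1])
    c=env.camera_info(n); print(n,{k:np.round(v,4).tolist() if not isinstance(v,str) else v for k,v in c.items()})
o=env.get_obs(); print(o, env.tcp_to_grasp)
E
```

```text
scene {'intrinsics': [[389.7295, 0.0, 281.6802], [0.0, 389.7295, 202.2091], [0.0, 0.0, 1.0]], 'eye': [1.012, -0.6239, 0.8567], 'attitude': [0.8524, 0.2393, 0.5378]}
top {'intrinsics': [[414.1919, 0.0, 275.3094], [0.0, 414.1919, 206.2519], [0.0, 0.0, 1.0]], 'eye': [0.3648, 0.1687, 1.4169], 'attitude': [0.1045, -0.103, -1.563]}
{'time': 0.1, 'joints': array([-1.36069814e+00,  1.04676997e-01,  9.65549318e-02,  1.56390987e+00,
       -1.42500920e-05,  1.35312797e+00]), 'qvel': array([ 0.00016564, -0.00224136,  0.00153638,  0.00033951,  0.00012454,
       -0.00073664]), 'joint_efforts': array([ 7.40342337e-03, -5.58212185e+01,  5.04718459e+01,  1.32593815e-02,
       -8.54426844e-05, -4.42435038e-06]), 'tool_pos': array([ 0.24885541, -0.54559852,  0.20998255]), 'tool_rot': array([-3.06880093e+00, -6.66560497e-01,  1.50314903e-05]), 'ft_force': array([-0.71756198,  0.37937692, -0.40816947]), 'ft_torque': array([0.0002886 , 0.01963047, 0.04371461]), 'gripper_force': 0.0, 'opening': 0.08562118557470501} 0.0187
```

View pics/scene0.png

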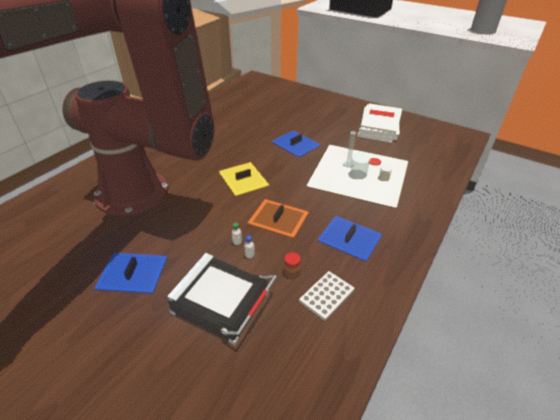

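View pics/top0.png

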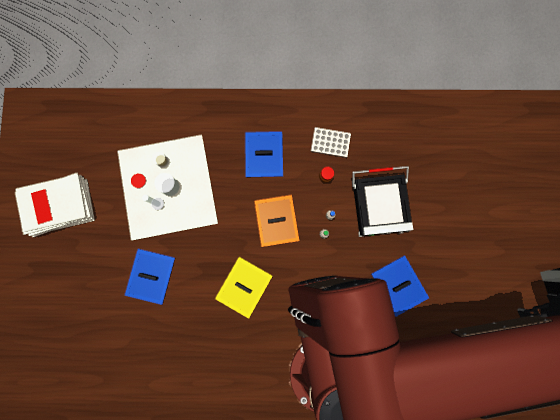

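The scene view shows the amber plate at about (278,217) and the light box at (222,295), lip on its robot side, with the bottles at (237,235) and (249,247). In the top view the plate is at (277,220), the box at (383,202), the red sleeve at (380,170), and the lip strip at (387,228).

```bash
cat >h.py <<'E'
from bench import env
import cv2,numpy as np
from scipy.spatial.transform import Rotation as R
def ray(n,uv):
    c=env.camera_info(n); uv=np.atleast_2d(uv).astype(float)
    p=np.c_[uv,np.ones(len(uv))]@np.linalg.inv(c["intrinsics"]).T
    return np.array(c["eye"]),(p*[1,-1,-1])@R.from_rotvec(c["attitude"]).as_matrix().T
def cast(n,uv,z):
    e,d=ray(n,uv); return e+d*((z-e[2])/d[:,2])[:,None]
def proj(n,P):
    c=env.camera_info(n); q=(np.atleast_2d(P)-c["eye"])@R.from_rotvec(c["attitude"]).as_matrix()
    q=(q*[1,-1,-1])@np.array(c["intrinsics"]).T; return q[:,:2]/q[:,2:]
def blobs(mask,amin=8):
    n,l,s,c=cv2.connectedComponentsWithStats(mask.astype(np.uint8)); return [(l==i,s[i],c[i]) for i in range(1,n) if s[i][4]>=amin]
def hsv(im): return cv2.cvtColor(im,cv2.COLOR_RGB2HSV).astype(int).transpose(2,0,1)
def rect(m):
    c=max(cv2.findContours(m.astype(np.uint8),cv2.RETR_EXTERNAL,cv2.CHAIN_APPROX_NONE)[0],key=cv2.contourArea)
    return c[:,0,:]
E
python3 - <<'E'
from h import *
np.set_printoptions(precision=4,suppress=True)
def wrect(n,m,z):
    P=cast(n,rect(m),z)[:,:2]; r=cv2.minAreaRect((P*1000).astype(np.float32)); return np.round(r[0],1),np.round(r[1],1),round(r[2],1)
for n in("top","scene"):
    im=env.snapshot(n);H,S,V=hsv(im)
    print(n)
    for m,s,c in blobs((H>8)&(H<19)&(S>150)&(V>130),60): print(" orange",s,wrect(n,m,.005))
    for m,s,c in blobs(((H<6)|(H>174))&(S>180)&(V>110),15): print(" red",s,c,cast(n,c,.069))
    for m,s,c in blobs((S<60)&(V>150),100): print(" white",s,wrect(n,m,.05),"z64",wrect(n,m,.064))
    for m,s,c in blobs((V<45),60): print(" black",s,c,"z.03",wrect(n,m,.03),wrect(n,m,.055))
    for m,s,c in blobs((H>40)&(H<80)&(S>90)&(V>50),4): print(" green",s,cast(n,c,.075))
    for m,s,c in blobs((H>105)&(H<130)&(S>90)&(V>50),4): print(" blue",s[4],cast(n,c,.075))
ims=[cv2.resize(env.snapshot("top")[150:250,310:430],None,fx=6,fy=6,interpolation=cv2.INTER_CUBIC)]
cv2.imwrite("pics/c1.png",ims[0][:,:,::-1])
E
```

```text
top
 orange [ 254  194   46   53 1774] (array([504.6, 167.2]), array([163.3, 132.9]), 9.4)
 red [321 166  13  14 138] [327.1667 172.6159] [[ 0.6576 -0.001   0.069 ]]
 red [369 167  24   6  80] [380.4125 169.2625] [[ 0.6699 -0.178   0.069 ]]
 red [131 174  15  14 157] [137.828  180.2803] [[0.6284 0.6262 0.069 ]]
 red [ 31 190  21  34 456] [ 41.1842 206.1294] [[0.5404 0.9394 0.069 ]]
 white [167  40  53  48 890] (array([1048.1,  460. ]), array([176. , 175.1]), 89.1) z64 (array([1041.1,  457. ]), array([174.2, 173.3]), 89.1)
 white [ 239   42   56   46 1240] (array([1045.8,  203.4]), array([165.9, 191.4]), 0.3) z64 (array([1038.9,  203. ]), array([164.2, 189.5]), 0.3)
 white [315  46  48  42 513] (array([1029.8,  -54.9]), array([ 91.8, 211. ]), 52.0) z64 (array([1023. ,  -52.6]), array([ 90.9, 208.8]), 52.0)
 white [311 127  40  30 694] (array([769.7, -16.4]), array([124.4,  84.8]), 80.6) z64 (array([765.6, -14.5]), array([123.2,  83.9]), 80.6)
 white [ 118  135  100  105 7503] (array([612.7, 535.2]), array([310.3, 290.5]), 11.5) z64 (array([610.2, 531.4]), array([307.1, 287.5]), 11.5)

[... 4157 characters left out ...]
.6, 940. ]), 45.8)
 black [331   0  61  16 753] [361.7052   6.0212] z.03 (array([-322.8, 2724. ]), array([525.9, 517.5]), 27.1) (array([-282.4, 2622.8]), array([510. , 501.9]), 27.1)
 black [94 90 23  9 90] [107.6     94.0444] z.03 (array([-664.6,  431.6]), array([ 64.4, 114.2]), 6.5) (array([-613.9,  399.7]), array([ 62.4, 110.8]), 6.5)
 black [193 116  20  40 433] [202.7506 135.5912] z.03 (array([-26.2, 403.7]), array([ 76. , 318.7]), 38.9) (array([  5.2, 372.6]), array([ 73.7, 309.1]), 38.9)
 green [233 223   5   5  20] [[0.4572 0.0057 0.075 ]]
 blue 607 [[0.3718 0.4884 0.075 ]]
 blue 1527 [[0.7608 0.1399 0.075 ]]
 blue 25 [[ 0.5219 -0.0183  0.075 ]]
 blue 2092 [[ 0.3463 -0.2821  0.075 ]]
```

View pics/c1.png

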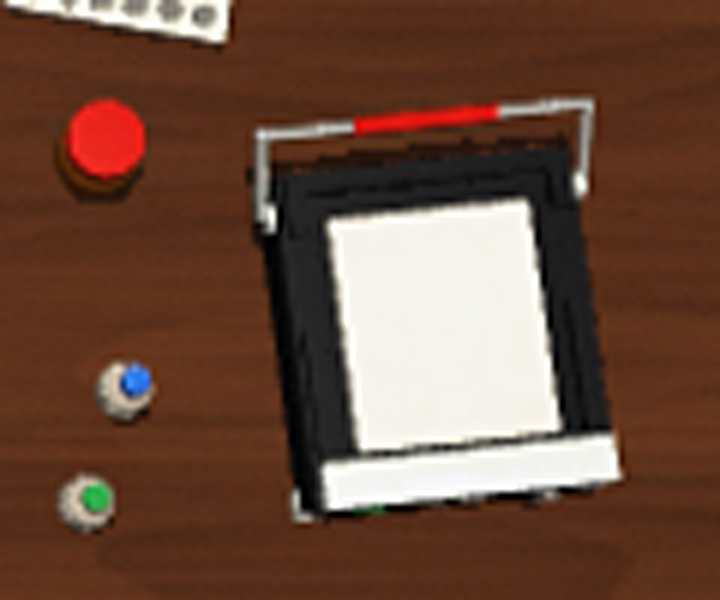

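The crop shows the lip at the bottom edge (470,470), the sleeve at (427,120), and the jaws' free space around them. Both views agree: the box centre is about (0.555,-0.189) with yaw 6.15°, and the plate is at (0.5025,0.168) with yaw 9.4°. The sizes match the given ones.

```bash
cat >>h.py <<'E'
BC=np.array([.555,-.1887,0]); BY=6.15
def box(p): return BC+R.from_euler("z",BY,degrees=True).apply(p)
def down(yaw,tilt=0):
    "tool down, y along yaw; tilt>0 raises the +y(yaw) side"
    c,s=np.cos(np.radians(yaw)),np.sin(np.radians(yaw))
    Rm=np.c_[[-s,c,0],[c,s,0],[0,0,-1]]
    return R.from_matrix(Rm)*R.from_euler("x",-tilt,degrees=True)
def plan(p,Rt,base=None):
    o=env.get_obs(); p0,R0=base if base else (o["tool_pos"],R.from_rotvec(o["tool_rot"]))
    t=R0.inv().apply(np.array(p)-p0); a=np.degrees((R0.inv()*Rt).as_rotvec())
    print("t",np.round(t,4),"a",np.round(a,2))
E
python3 - <<'E'
from h import *
print(down(0,9).apply([0,1,0]))
plan([.5025,.168,.12],down(9.4)); plan([.5025,.168,.21],down(9.4))
E
```

```text
[0.98768834 0.         0.15643447]
t [ 0.5268 -0.5442  0.0907] a [-2.000e-02 -3.000e-02 -7.489e+01]
t [ 0.5268 -0.5443  0.0007] a [-2.000e-02 -3.000e-02 -7.489e+01]
```

>>> {"name": "step_arm", "arguments": {
  "targets": [
    {"tx": 0.527,"ty": -0.544,"tz": 0,"az": -74.9},
    {"tx": 0.527,"ty": -0.544,"tz": 0,"az": -74.9},
    {"tx": 0.527,"ty": -0.544,"tz": 0,"az": -74.9},
    {"tx": 0.527,"ty": -0.544,"tz": 0,"az": -74.9},
    {"tx": 0.527,"ty": -0.544,"tz": 0,"az": -74.9},
    {"tx": 0.527,"ty": -0.544,"tz": 0,"az": -74.9},
    {"tx": 0.527,"ty": -0.544,"tz": 0,"az": -74.9},
    {"tx": 0.527,"ty": -0.544,"tz": 0,"az": -74.9},
    {"tx": 0.527,"ty": -0.544,"tz": 0,"az": -74.9},
    {"tx": 0.527,"ty": -0.544,"tz": 0,"az": -74.9},
    {"tx": 0.527,"ty": -0.544,"tz": 0,"az": -74.9},
    {"tx": 0.527,"ty": -0.544,"tz": 0,"az": -74.9},
    {"tx": 0.527,"ty": -0.544,"tz": 0,"az": -74.9},
    {"tx": 0.527,"ty": -0.544,"tz": 0,"az": -74.9},
    {"tx": 0.527,"ty": -0.544,"tz": 0,"az": -74.9},
    {"tx": 0.527,"ty": -0.544,"tz": 0.03,"az": -74.9},
    {"tx": 0.527,"ty": -0.544,"tz": 0.06,"az": -74.9},
    {"tx": 0.527,"ty": -0.544,"tz": 0.09,"az": -74.9},
    {"tx": 0.527,"ty": -0.544,"tz": 0.09,"az": -74.9},
    {"tx": 0.527,"ty": -0.544,"tz": 0.09,"az": -74.9}
  ]
}}

```text
invalid input at $.targets[0]: expected keys tx, ty, tz, ax, ay, az
```

```bash
python3 - <<'E'
from h import *
plan([.5025,.168,.009],down(9.4))
E
```

```text
t [ 0.5268 -0.5441  0.2017] a [-2.000e-02 -3.000e-02 -7.489e+01]
```

>>> {"name": "step_arm", "arguments": {
  "targets": [
    {"tx": 0.527,"ty": -0.544,"tz": 0,"ax": 0,"ay": 0,"az": -74.9},
    {"tx": 0.527,"ty": -0.544,"tz": 0,"ax": 0,"ay": 0,"az": -74.9},
    {"tx": 0.527,"ty": -0.544,"tz": 0,"ax": 0,"ay": 0,"az": -74.9},
    {"tx": 0.527,"ty": -0.544,"tz": 0,"ax": 0,"ay": 0,"az": -74.9},
    {"tx": 0.527,"ty": -0.544,"tz": 0,"ax": 0,"ay": 0,"az": -74.9},
    {"tx": 0.527,"ty": -0.544,"tz": 0,"ax": 0,"ay": 0,"az": -74.9},
    {"tx": 0.527,"ty": -0.544,"tz": 0,"ax": 0,"ay": 0,"az": -74.9},
    {"tx": 0.527,"ty": -0.544,"tz": 0,"ax": 0,"ay": 0,"az": -74.9},
    {"tx": 0.527,"ty": -0.544,"tz": 0,"ax": 0,"ay": 0,"az": -74.9},
    {"tx": 0.527,"ty": -0.544,"tz": 0,"ax": 0,"ay": 0,"az": -74.9},
    {"tx": 0.527,"ty": -0.544,"tz": 0,"ax": 0,"ay": 0,"az": -74.9},
    {"tx": 0.527,"ty": -0.544,"tz": 0,"ax": 0,"ay": 0,"az": -74.9},
    {"tx": 0.527,"ty": -0.544,"tz": 0,"ax": 0,"ay": 0,"az": -74.9},
    {"tx": 0.527,"ty": -0.544,"tz": 0,"ax": 0,"ay": 0,"az": -74.9},
    {"tx": 0.527,"ty": -0.544,"tz": 0,"ax": 0,"ay": 0,"az": -74.9},
    {"tx": 0.527,"ty": -0.544,"tz": 0,"ax": 0,"ay": 0,"az": -74.9},
    {"tx": 0.527,"ty": -0.544,"tz": 0.03,"ax": 0,"ay": 0,"az": -74.9},
    {"tx": 0.527,"ty": -0.544,"tz": 0.06,"ax": 0,"ay": 0,"az": -74.9},
    {"tx": 0.527,"ty": -0.544,"tz": 0.09,"ax": 0,"ay": 0,"az": -74.9},
    {"tx": 0.527,"ty": -0.544,"tz": 0.09,"ax": 0,"ay": 0,"az": -74.9}
  ]
}}

```text
time: 1.92
tool_pos: [0.5004, 0.1701, 0.1151]
tool_rot: [-2.025, -2.396, 0.006]
ft_force: [-1.9, -0.3, -2.1]
opening: 0.0856
gripper_force: 0.0
```

```bash
python3 - <<'E'
from h import *
plan([.5025,.168,.009],down(9.4)); print(env.get_obs()["tool_pos"])
for n in("top","scene"):
    im=env.snapshot(n);H,S,V=hsv(im)
    uv=proj(n,[.5025,.168,.035])[0]; print(n,uv,"tcp",proj(n,env.get_obs()["tool_pos"]))
    x,y=map(int,uv); m=np.zeros(V.shape,bool); m[y-20:y+20,x-22:x+22]=1
    for b,s,c in blobs(m&(V<60),20): print(s,c,cast(n,c,.022))
    if n=="scene": cv2.imwrite("pics/s2.png",cv2.resize(im[130:270,190:350],None,fx=5,fy=5-1)[:,:,::-1][:, :, :])
E
```

```text
t [-0.0025  0.0024  0.1061] a [-0.34 -0.05  0.19]
[0.50040603 0.17010363 0.11511733]
top [275.98510086 219.89156524] tcp [[275.61922896 218.21751997]]
scene [278.51820562 210.14792849] tcp [[278.17596041 189.54219411]]
[275 207   8  15  47] [277.95744681 213.74468085] [[0.50253625 0.16476153 0.022     ]]
```

View pics/s2.png

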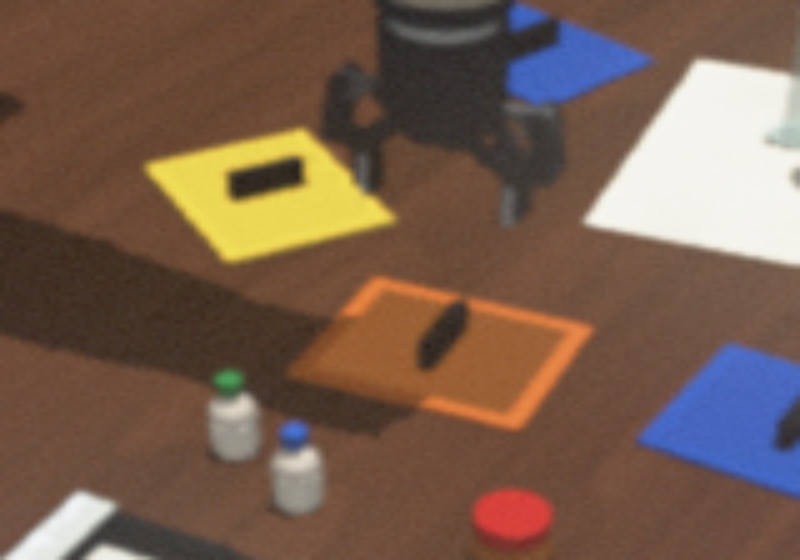

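The crop shows the open gripper above and aligned with the rib, which is at crop (442,335), or full image (278.4,213.8). Cast at z=22 mm that gives (0.5025,0.165), so I'll descend and grasp.

>>> {"name": "step_arm", "arguments": {
  "targets": [
    {"tx": -0.003,"ty": 0.002,"tz": 0.03,"ax": 0,"ay": 0,"az": 0},
    {"tx": -0.003,"ty": 0.002,"tz": 0.06,"ax": 0,"ay": 0,"az": 0},
    {"tx": -0.003,"ty": 0.002,"tz": 0.085,"ax": 0,"ay": 0,"az": 0},
    {"tx": -0.003,"ty": 0.002,"tz": 0.1,"ax": 0,"ay": 0,"az": 0},
    {"tx": -0.003,"ty": 0.002,"tz": 0.103,"ax": 0,"ay": 0,"az": 0},
    {"tx": -0.003,"ty": 0.002,"tz": 0.103,"ax": 0,"ay": 0,"az": 0},
    {"tx": -0.003,"ty": 0.002,"tz": 0.103,"ax": 0,"ay": 0,"az": 0}
  ]
}}

```text
time: 2.6
tool_pos: [0.5068, 0.1644, 0.0201]
tool_rot: [2.031, 2.394, 0.003]
ft_force: [0.6, 0.7, 0.8]
opening: 0.0854
gripper_force: 0.0
```

```bash
python3 - <<'E'
from h import *
plan([.5025,.167,.009],down(9.4)); print(env.get_obs()["tool_pos"])
E
```

```text
t [ 0.0033 -0.0038  0.0111] a [ 0.16  0.03 -0.04]
[0.50676277 0.16438846 0.02012853]
```

>>> {"name": "step_arm", "arguments": {
  "targets": [
    {"tx": 0.003,"ty": -0.004,"tz": 0.006,"ax": 0,"ay": 0,"az": 0},
    {"tx": 0.003,"ty": -0.004,"tz": 0.011,"ax": 0,"ay": 0,"az": 0},
    {"tx": 0.003,"ty": -0.004,"tz": 0.011,"ax": 0,"ay": 0,"az": 0},
    {"tx": 0.003,"ty": -0.004,"tz": 0.011,"ax": 0,"ay": 0,"az": 0}
  ]
}}

```text
time: 2.93
tool_pos: [0.5006, 0.1674, 0.0067]
tool_rot: [2.031, 2.396, -0.0]
ft_force: [0.0, -0.5, -0.3]
opening: 0.0856
gripper_force: 0.0
```

>>> {"name": "step_arm", "arguments": {
  "targets": [
    {"tx": 0,"ty": 0,"tz": 0,"ax": 0,"ay": 0,"az": 0},
    {"tx": 0,"ty": 0,"tz": 0,"ax": 0,"ay": 0,"az": 0},
    {"tx": 0,"ty": 0,"tz": 0,"ax": 0,"ay": 0,"az": 0},
    {"tx": 0,"ty": 0,"tz": 0,"ax": 0,"ay": 0,"az": 0},
    {"tx": 0,"ty": 0,"tz": 0,"ax": 0,"ay": 0,"az": 0},
    {"tx": 0,"ty": 0,"tz": 0,"ax": 0,"ay": 0,"az": 0},
    {"tx": 0,"ty": 0,"tz": 0,"ax": 0,"ay": 0,"az": 0},
    {"tx": 0,"ty": 0,"tz": 0,"ax": 0,"ay": 0,"az": 0},
    {"tx": 0,"ty": 0,"tz": 0,"ax": 0,"ay": 0,"az": 0},
    {"tx": 0,"ty": 0,"tz": 0,"ax": 0,"ay": 0,"az": 0}
  ],
  "jaw": 0
}}

```text
time: 3.77
tool_pos: [0.5011, 0.1673, 0.007]
tool_rot: [2.032, 2.396, 0.001]
ft_force: [-1.7, 0.2, 4.6]
opening: 0.0099
gripper_force: 60.3
```

```bash
python3 - <<'E'
from h import *
T=np.array(box([12,0,0])*1)
plan([.5025,.167,.2],down(9.4))
o=env.get_obs(); print(o["tool_pos"],o["opening"],o["gripper_force"])
# carry: hover over box with TCP at box x +10, z .17
plan(box([.010,0,.19]),down(BY)); plan(box([.010,0,.17]),down(BY))
E
```

```text
t [-0.0006  0.0015 -0.193 ] a [0.03 0.01 0.01]
[0.50106056 0.16730943 0.00703715] 0.009864928539403954 60.25898337364197
t [-0.3606  0.0051 -0.1829] a [0.03 0.01 3.26]
t [-0.3606  0.0051 -0.1629] a [0.03 0.01 3.26]
```

Grip is good (opening 9.9 mm, 60 N). Lifting and carrying to hover over the box.

>>> {"name": "step_arm", "arguments": {
  "targets": [
    {"tx": 0,"ty": 0,"tz": -0.01,"ax": 0,"ay": 0,"az": 0},
    {"tx": 0,"ty": 0,"tz": -0.03,"ax": 0,"ay": 0,"az": 0},
    {"tx": 0,"ty": 0,"tz": -0.06,"ax": 0,"ay": 0,"az": 0},
    {"tx": 0,"ty": 0,"tz": -0.1,"ax": 0,"ay": 0,"az": 0},
    {"tx": -0.01,"ty": 0,"tz": -0.135,"ax": 0,"ay": 0,"az": 0},
    {"tx": -0.03,"ty": 0.005,"tz": -0.16,"ax": 0,"ay": 0,"az": 3.3},
    {"tx": -0.065,"ty": 0.005,"tz": -0.163,"ax": 0,"ay": 0,"az": 3.3},
    {"tx": -0.105,"ty": 0.005,"tz": -0.163,"ax": 0,"ay": 0,"az": 3.3},
    {"tx": -0.145,"ty": 0.005,"tz": -0.163,"ax": 0,"ay": 0,"az": 3.3},
    {"tx": -0.185,"ty": 0.005,"tz": -0.163,"ax": 0,"ay": 0,"az": 3.3},
    {"tx": -0.225,"ty": 0.005,"tz": -0.163,"ax": 0,"ay": 0,"az": 3.3},
    {"tx": -0.265,"ty": 0.005,"tz": -0.163,"ax": 0,"ay": 0,"az": 3.3},
    {"tx": -0.3,"ty": 0.005,"tz": -0.163,"ax": 0,"ay": 0,"az": 3.3},
    {"tx": -0.33,"ty": 0.005,"tz": -0.163,"ax": 0,"ay": 0,"az": 3.3},
    {"tx": -0.35,"ty": 0.005,"tz": -0.163,"ax": 0,"ay": 0,"az": 3.3},
    {"tx": -0.36,"ty": 0.005,"tz": -0.163,"ax": 0,"ay": 0,"az": 3.3},
    {"tx": -0.36,"ty": 0.005,"tz": -0.163,"ax": 0,"ay": 0,"az": 3.3},
    {"tx": -0.36,"ty": 0.005,"tz": -0.163,"ax": 0,"ay": 0,"az": 3.3},
    {"tx": -0.36,"ty": 0.005,"tz": -0.163,"ax": 0,"ay": 0,"az": 3.3}
  ]
}}

```text
time: 5.35
tool_pos: [0.5644, -0.1857, 0.1698]
tool_rot: [-2.098, -2.337, -0.0]
ft_force: [0.4, 0.3, -1.6]
opening: 0.0096
gripper_force: 59.5
```

```bash
python3 - <<'E'
from h import *
o=env.get_obs(); print(o["tool_pos"],R.from_rotvec(o["tool_rot"]).as_matrix()[:,1],o["opening"])
for n in("scene","top"):
    im=env.snapshot(n);H,S,V=hsv(im)
    for b,s,c in blobs((H>5)&(H<19)&(S>150)&(V>110),60): 
        if s[3]<100 and s[0]>90 and s[1]>100:
            h=cv2.approxPolyDP(cv2.convexHull(rect(b)),3,True)[:,0]; print(n,s,h.tolist()); print(np.round(cast(n,h,o["tool_pos"][2]-.007+.0025),4)[:,:2].tolist())
    cv2.imwrite(f"pics/{n}3.png",cv2.resize(im[200:350,140:340] if n=="scene" else im[140:260,320:440],None,fx=4,fy=4)[:,:,::-1])
E
```

```text
[ 0.56442347 -0.18566195  0.16977766] [ 9.94208424e-01  1.07468706e-01 -2.94500212e-04] 0.009566614718078823
scene [ 174  239   88   54 2393] [[174, 267], [199, 239], [232, 242], [261, 252], [232, 292]]
[[0.4911, -0.2561], [0.4781, -0.1569], [0.5527, -0.1203], [0.6314, -0.1085], [0.646, -0.2387]]
top [ 367  169   30   56 1128] [[383, 223], [374, 222], [367, 173], [395, 169], [396, 206]]
[[0.4818, -0.1564], [0.4847, -0.1292], [0.6361, -0.1116], [0.6492, -0.1983], [0.534, -0.1975]]
top [219 221  53   4  97] [[271, 224], [219, 223]]
[[0.4769, 0.1831], [0.4791, 0.3408]]
top [256 252  57   2  88] [[312, 252], [256, 253]]
[[0.3932, 0.0594], [0.3893, 0.2276]]
```

View pics/scene3.png

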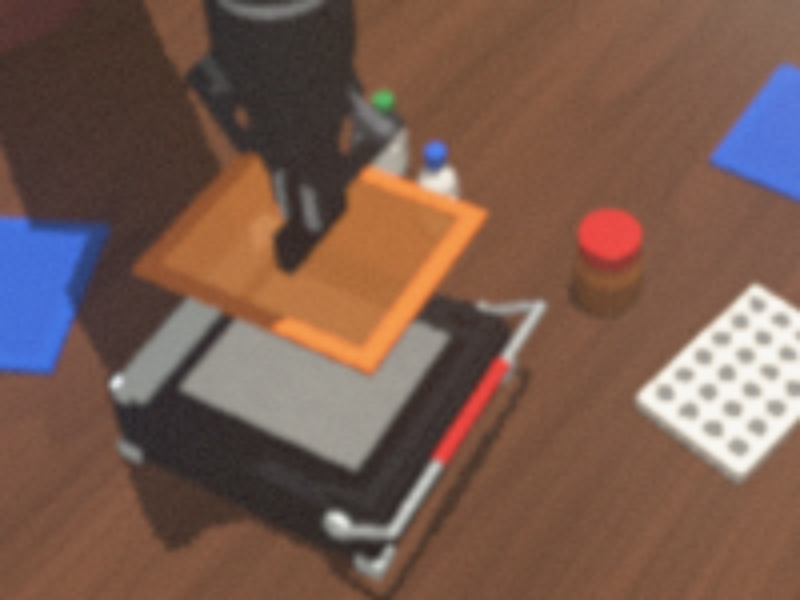

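View pics/top3.png

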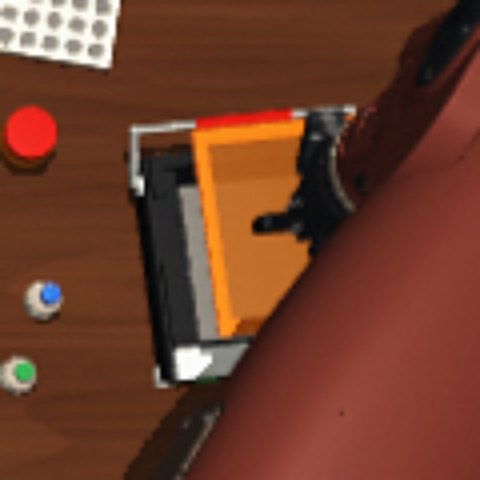

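The scene crop shows the plate level over the box with the rib in the jaws. Its corners are at full-image (174,267), (261,252) and (232,292). The top crop shows the plate's left edge at x≈200, with a uniform gap to the box's edge. Measured against the box in both views, the plate sits about 3.8 mm too far in +y and 8 mm in +x; yaw is correct.

```bash
cat >>h.py <<'E'
PO=np.array([.0019,-.0015,.007])
def edge(xl,zl,tilt,y=0):
    Rt=down(BY,tilt); return box([xl,y,zl])-Rt.apply(PO+[0,-.08,0]),Rt
E
python3 - <<'E'
from h import *
plan(*edge(-.062,.10,9)); plan(*edge(-.062,.07,9)); plan(*edge(-.062,.054,9))
print(edge(-.062,.054,9)[0])
E
```

```text
t [-0.0039  0.0075  0.0503] a [-9.   -0.01  0.05]
t [-0.004   0.0075  0.0803] a [-9.   -0.01  0.05]
t [-0.004   0.0075  0.0963] a [-9.   -0.01  0.05]
[ 0.57250496 -0.18872481  0.07366323]
```

>>> {"name": "step_arm", "arguments": {
  "targets": [
    {"tx": -0.004,"ty": 0.007,"tz": 0.01,"ax": -3,"ay": 0,"az": 0},
    {"tx": -0.004,"ty": 0.007,"tz": 0.025,"ax": -6,"ay": 0,"az": 0},
    {"tx": -0.004,"ty": 0.007,"tz": 0.045,"ax": -9,"ay": 0,"az": 0},
    {"tx": -0.004,"ty": 0.007,"tz": 0.06,"ax": -9,"ay": 0,"az": 0},
    {"tx": -0.004,"ty": 0.007,"tz": 0.07,"ax": -9,"ay": 0,"az": 0},
    {"tx": -0.004,"ty": 0.007,"tz": 0.078,"ax": -9,"ay": 0,"az": 0},
    {"tx": -0.004,"ty": 0.007,"tz": 0.08,"ax": -9,"ay": 0,"az": 0},
    {"tx": -0.004,"ty": 0.007,"tz": 0.08,"ax": -9,"ay": 0,"az": 0},
    {"tx": -0.004,"ty": 0.007,"tz": 0.08,"ax": -9,"ay": 0,"az": 0}
  ]
}}

```text
time: 6.2
tool_pos: [0.5727, -0.1904, 0.0907]
tool_rot: [2.025, 2.254, 0.177]
ft_force: [0.7, -0.3, -0.1]
opening: 0.0098
gripper_force: 59.5
```

```bash
python3 - <<'E'
from h import *
o=env.get_obs(); print(o["tool_pos"],edge(-.062,.07,9)[0],o["ft_force"])
plan(*edge(-.062,.053,9)); plan(*edge(-.072,.052,9)); plan(*edge(-.083,.052,9))
im=env.snapshot("scene"); env.snapshot("top")
for p in ([-.062,-.065,.07],[-.062+.158,-.065,.095],[.096,.065,.095]): print(proj("scene",box(p)))
cv2.imwrite("pics/s4.png",cv2.resize(im[220:350,150:300],None,fx=4.6,fy=4.6)[:,:,::-1])
E
```

```text
[ 0.57269998 -0.19041485  0.09068103] [ 0.57250496 -0.18872481  0.08966323] [ 0.65010321 -0.34252435 -0.13061502]
t [ 0.0017 -0.0028  0.0178] a [ 0.04  0.05 -0.01]
t [ 0.0017 -0.0129  0.0172] a [ 0.04  0.05 -0.01]
t [ 0.0017 -0.0237  0.0155] a [ 0.04  0.05 -0.01]
[[182.15019798 295.4085309 ]]
[[236.99306822 314.8025083 ]]
[[264.43142932 274.61544154]]
```

View pics/s4.png

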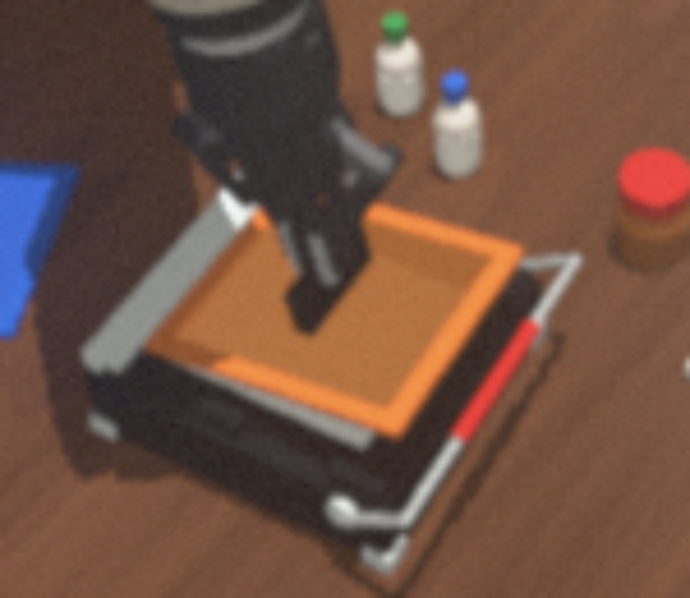

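The crop shows the plate tilted over the box. Its far corners are at (235.9,314.6) and (263.5,273.3), within about 1 px of the prediction, and its low edge is just inboard of the lip. I'll descend next, then push the edge into the slot.

>>> {"name": "step_arm", "arguments": {
  "targets": [
    {"tx": 0.001,"ty": -0.002,"tz": 0.005,"ax": 0,"ay": 0,"az": 0},
    {"tx": 0.001,"ty": -0.002,"tz": 0.01,"ax": 0,"ay": 0,"az": 0},
    {"tx": 0.001,"ty": -0.002,"tz": 0.014,"ax": 0,"ay": 0,"az": 0},
    {"tx": 0.001,"ty": -0.002,"tz": 0.0165,"ax": 0,"ay": 0,"az": 0},
    {"tx": 0.001,"ty": -0.002,"tz": 0.0165,"ax": 0,"ay": 0,"az": 0},
    {"tx": 0.001,"ty": -0.002,"tz": 0.0165,"ax": 0,"ay": 0,"az": 0}
  ]
}}

```text
time: 6.8
tool_pos: [0.5723, -0.1891, 0.0728]
tool_rot: [2.027, 2.255, 0.177]
ft_force: [0.2, 0.0, -1.5]
opening: 0.0097
gripper_force: 59.6
```

```bash
python3 - <<'E'
from h import *
o=env.get_obs(); print(o["tool_pos"],edge(-.062,.053,9)[0],o["ft_force"])
plan(*edge(-.062,.053,9)); plan(*edge(-.072,.052,9)); plan(*edge(-.083,.052,9))
E
```

```text
[ 0.57228776 -0.1890984   0.07275652] [ 0.57250496 -0.18872481  0.07266323] [ 0.20119784  0.0101971  -1.49151379]
t [0.0003 0.0002 0.0001] a [-0.02 -0.01 -0.04]
t [ 0.0003 -0.0098 -0.0004] a [-0.02 -0.01 -0.04]
t [ 0.0003 -0.0207 -0.0022] a [-0.02 -0.01 -0.04]
```

>>> {"name": "step_arm", "arguments": {
  "targets": [
    {"tx": 0,"ty": -0.004,"tz": 0,"ax": 0,"ay": 0,"az": 0},
    {"tx": 0,"ty": -0.008,"tz": -0.0005,"ax": 0,"ay": 0,"az": 0},
    {"tx": 0,"ty": -0.012,"tz": -0.001,"ax": 0,"ay": 0,"az": 0},
    {"tx": 0,"ty": -0.015,"tz": -0.0014,"ax": 0,"ay": 0,"az": 0},
    {"tx": 0,"ty": -0.017,"tz": -0.0017,"ax": 0,"ay": 0,"az": 0},
    {"tx": 0,"ty": -0.017,"tz": -0.0017,"ax": 0,"ay": 0,"az": 0},
    {"tx": 0,"ty": -0.017,"tz": -0.0017,"ax": 0,"ay": 0,"az": 0}
  ]
}}

```text
time: 7.38
tool_pos: [0.5555, -0.1911, 0.0723]
tool_rot: [2.026, 2.254, 0.177]
ft_force: [0.2, -0.4, -1.3]
opening: 0.0096
gripper_force: 59.6
```

>>> {"name": "step_arm", "arguments": {
  "targets": [
    {"tx": 0,"ty": -0.001,"tz": -0.0001,"ax": 0,"ay": 0,"az": 0},
    {"tx": 0,"ty": -0.002,"tz": -0.0003,"ax": 0,"ay": 0,"az": 0},
    {"tx": 0,"ty": -0.003,"tz": -0.0005,"ax": 0,"ay": 0,"az": 0},
    {"tx": 0,"ty": -0.003,"tz": -0.0005,"ax": 0,"ay": 0,"az": 0}
  ]
}}

```text
time: 7.72
tool_pos: [0.5523, -0.1913, 0.0721]
tool_rot: [2.026, 2.255, 0.177]
ft_force: [-0.1, -0.6, -2.4]
opening: 0.0099
gripper_force: 59.6
```

>>> {"name": "step_arm", "arguments": {
  "targets": [
    {"tx": 0,"ty": -0.001,"tz": -0.0001,"ax": 0,"ay": 0,"az": 0},
    {"tx": 0,"ty": -0.002,"tz": -0.0003,"ax": 0,"ay": 0,"az": 0},
    {"tx": 0,"ty": -0.002,"tz": -0.0003,"ax": 0,"ay": 0,"az": 0}
  ]
}}

```text
time: 7.97
tool_pos: [0.5511, -0.1915, 0.0726]
tool_rot: [2.025, 2.254, 0.179]
ft_force: [4.1, 1.5, -1.2]
opening: 0.0099
gripper_force: 59.6
```

```bash
python3 - <<'E'
from h import *
o=env.get_obs(); print(o["tool_pos"],o["ft_force"])
im=env.snapshot("scene")
cv2.imwrite("pics/s5.png",cv2.resize(im[235:345,160:290],None,fx=5.4,fy=5.4)[:,:,::-1])
E
```

```text
[ 0.55109345 -0.19150656  0.07263226] [ 4.06712909  1.51415297 -1.20156002]
```

View pics/s5.png

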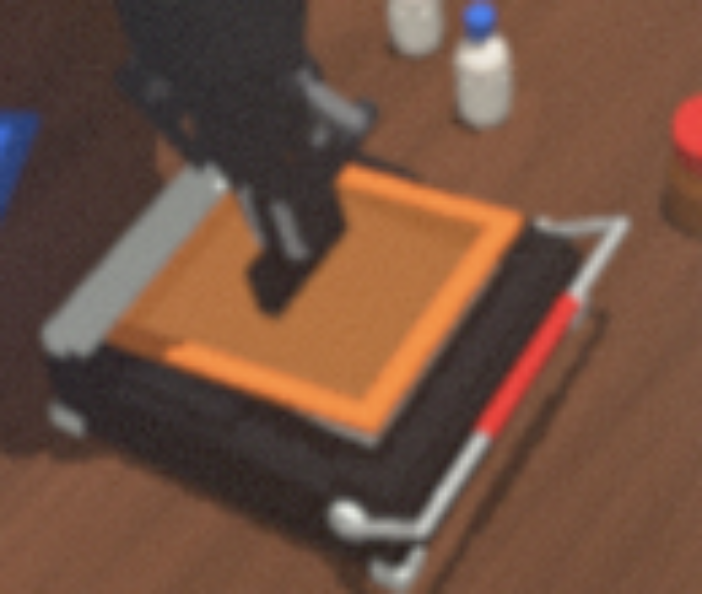

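The crop shows the low edge under the lip and the far edge raised inside the wall. The force (4 N) marks the stop. Now I'll lower it about that edge.

```bash
python3 - <<'E'
from h import *
o=env.get_obs(); R0=R.from_rotvec(o["tool_rot"]); L=o["tool_pos"]+R0.apply(PO+[0,-.08,0])
b=R.from_euler("z",-BY,degrees=True).apply(L-BC); print("edge in box",b)
for dx,z,t in((.0012,b[2]-.0005,7),(.0012,.0515,4.5),(.0012,.051,2),(.0012,.051,.5),(.0012,.051,0)): plan(*edge(b[0]+dx,z,t,b[1]))
E
```

```text
edge in box [-0.08354858 -0.00043937  0.05281758]
t [0.     0.0013 0.0037] a [ 2.09  0.02 -0.02]
t [0.     0.0013 0.008 ] a [ 4.59  0.02 -0.02]
t [0.     0.0011 0.0121] a [ 7.09  0.02 -0.02]
t [0.     0.001  0.0142] a [ 8.59  0.02 -0.02]
t [0.     0.001  0.0149] a [ 9.09  0.02 -0.02]
```

>>> {"name": "step_arm", "arguments": {
  "targets": [
    {"tx": 0,"ty": 0.002,"tz": 0.0005,"ax": 0,"ay": 0,"az": 0},
    {"tx": 0,"ty": 0.002,"tz": 0.0037,"ax": 2,"ay": 0,"az": 0},
    {"tx": 0,"ty": 0.002,"tz": 0.0057,"ax": 3.3,"ay": 0,"az": 0},
    {"tx": 0,"ty": 0.002,"tz": 0.008,"ax": 4.6,"ay": 0,"az": 0},
    {"tx": 0,"ty": 0.0018,"tz": 0.01,"ax": 5.9,"ay": 0,"az": 0},
    {"tx": 0,"ty": 0.0017,"tz": 0.012,"ax": 7,"ay": 0,"az": 0},
    {"tx": 0,"ty": 0.0017,"tz": 0.012,"ax": 7,"ay": 0,"az": 0},
    {"tx": 0,"ty": 0.0017,"tz": 0.012,"ax": 7,"ay": 0,"az": 0}
  ]
}}

```text
time: 8.68
tool_pos: [0.554, -0.1911, 0.0601]
tool_rot: [2.084, 2.32, 0.04]
ft_force: [0.3, 0.2, -1.5]
opening: 0.0099
gripper_force: 59.6
```

```bash
python3 - <<'E'
from h import *
o=env.get_obs(); R0=R.from_rotvec(o["tool_rot"]); L=o["tool_pos"]+R0.apply(PO+[0,-.08,0])
b=R.from_euler("z",-BY,degrees=True).apply(L-BC); print("edge in box",b,o["ft_force"],o["ft_torque"])
for z,t in((.0508,.8),(.0508,0),(.050,0)): plan(*edge(-.0823,z,t,b[1]))
E
```

```text
edge in box [-0.08250507 -0.00030348  0.05033191] [ 0.28089449  0.22692377 -1.49864999] [-0.0163687   0.04284563  0.02090332]
t [0.     0.0003 0.0012] a [ 1.17 -0.02 -0.03]
t [0.     0.0004 0.0023] a [ 1.97 -0.02 -0.03]
t [0.     0.0004 0.0031] a [ 1.97 -0.02 -0.03]
```

>>> {"name": "step_arm", "arguments": {
  "targets": [
    {"tx": 0,"ty": 0.0003,"tz": 0.0012,"ax": 1.2,"ay": 0,"az": 0},
    {"tx": 0,"ty": 0.0004,"tz": 0.0023,"ax": 2,"ay": 0,"az": 0},
    {"tx": 0,"ty": 0.0004,"tz": 0.0028,"ax": 2,"ay": 0,"az": 0},
    {"tx": 0,"ty": 0.0004,"tz": 0.0028,"ax": 2,"ay": 0,"az": 0}
  ]
}}

```text
time: 9.02
tool_pos: [0.5545, -0.191, 0.0576]
tool_rot: [-2.1, -2.337, -0.0]
ft_force: [-0.1, 0.2, -0.9]
opening: 0.0095
gripper_force: 59.6
```

>>> {"name": "step_arm", "arguments": {
  "targets": [
    {"tx": 0,"ty": 0,"tz": 0.0006,"ax": 0,"ay": 0,"az": 0},
    {"tx": 0,"ty": 0,"tz": 0.0012,"ax": 0,"ay": 0,"az": 0},
    {"tx": 0,"ty": 0,"tz": 0.0012,"ax": 0,"ay": 0,"az": 0}
  ]
}}

```text
time: 9.27
tool_pos: [0.5545, -0.1912, 0.057]
tool_rot: [2.1, 2.336, 0.0]
ft_force: [-0.9, 2.0, 3.3]
opening: 0.0097
gripper_force: 60.1
```

Seated with light contact. I'll release and rise.

>>> {"name": "step_arm", "arguments": {
  "targets": [
    {"tx": 0,"ty": 0,"tz": 0,"ax": 0,"ay": 0,"az": 0},
    {"tx": 0,"ty": 0,"tz": 0,"ax": 0,"ay": 0,"az": 0},
    {"tx": 0,"ty": 0,"tz": 0,"ax": 0,"ay": 0,"az": 0},
    {"tx": 0,"ty": 0,"tz": 0,"ax": 0,"ay": 0,"az": 0},
    {"tx": 0,"ty": 0,"tz": 0,"ax": 0,"ay": 0,"az": 0},
    {"tx": 0,"ty": 0,"tz": 0,"ax": 0,"ay": 0,"az": 0},
    {"tx": 0,"ty": 0,"tz": -0.01,"ax": 0,"ay": 0,"az": 0},
    {"tx": 0,"ty": 0,"tz": -0.03,"ax": 0,"ay": 0,"az": 0},
    {"tx": 0,"ty": 0,"tz": -0.06,"ax": 0,"ay": 0,"az": 0},
    {"tx": 0,"ty": 0,"tz": -0.09,"ax": 0,"ay": 0,"az": 0},
    {"tx": 0,"ty": 0,"tz": -0.09,"ax": 0,"ay": 0,"az": 0},
    {"tx": 0,"ty": 0,"tz": -0.09,"ax": 0,"ay": 0,"az": 0}
  ],
  "jaw": 0.085
}}

```text
time: 10.27
tool_pos: [0.5559, -0.1919, 0.1495]
tool_rot: [2.097, 2.333, 0.001]
ft_force: [-0.8, 0.3, -0.3]
opening: 0.0847
gripper_force: 0.0
```

```bash
python3 - <<'E'
from h import *
np.set_printoptions(precision=4,suppress=True)
o=env.get_obs(); print(o["tool_pos"])
for n in("scene","top"):
    im=env.snapshot(n);H,S,V=hsv(im)
    for b,s,c in blobs(((H<6)|(H>174))&(S>180)&(V>110),15): 
        if abs(cast(n,c,.069)[0,1]+.18)<.06: print(n,"sleeve",s,c,cast(n,c,.069),"pred",proj(n,box([.113,0,.069])))
    if n=="scene": cv2.imwrite("pics/s6.png",cv2.resize(im[235:345,160:290],None,fx=5.4,fy=5.4)[:,:,::-1])
for p in([.113,0,.13],[.113,0,.061]): plan(box(p),down(BY))
E
```

```text
[ 0.5559 -0.1919  0.1495]
scene sleeve [250 290  16  25  93] [257.1398 302.5376] [[ 0.6649 -0.1765  0.069 ]] pred [[257.9434 303.0386]]
top sleeve [369 167  24   6  82] [380.5244 169.2927] [[ 0.6698 -0.1784  0.069 ]] pred [[380.0096 170.0073]]
t [0.0023 0.1139 0.0163] a [-0.02 -0.01 -0.04]
t [0.0023 0.1139 0.0853] a [-0.02 -0.01 -0.04]
```

View pics/s6.png

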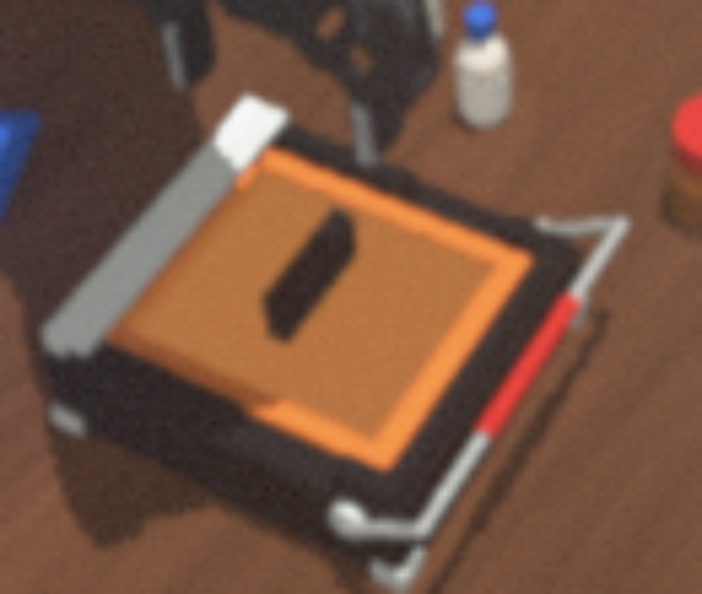

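The crop shows the plate flat: its lip edge is under the lip, the far edge is inside the far wall, and the rib stands free. The sleeve is at full-image (257.1,302.5), matching the prediction. Next I'll cage the sleeve from above with narrowed jaws.

>>> {"name": "step_arm", "arguments": {
  "targets": [
    {"tx": 0.002,"ty": 0.03,"tz": 0,"ax": 0,"ay": 0,"az": 0},
    {"tx": 0.002,"ty": 0.06,"tz": 0,"ax": 0,"ay": 0,"az": 0},
    {"tx": 0.002,"ty": 0.09,"tz": 0,"ax": 0,"ay": 0,"az": 0},
    {"tx": 0.002,"ty": 0.113,"tz": 0.01,"ax": 0,"ay": 0,"az": 0},
    {"tx": 0.002,"ty": 0.113,"tz": 0.03,"ax": 0,"ay": 0,"az": 0},
    {"tx": 0.002,"ty": 0.113,"tz": 0.04,"ax": 0,"ay": 0,"az": 0},
    {"tx": 0.002,"ty": 0.113,"tz": 0.04,"ax": 0,"ay": 0,"az": 0},
    {"tx": 0.002,"ty": 0.113,"tz": 0.04,"ax": 0,"ay": 0,"az": 0},
    {"tx": 0.002,"ty": 0.113,"tz": 0.04,"ax": 0,"ay": 0,"az": 0}
  ],
  "jaw": 0.02
}}

```text
time: 11.12
tool_pos: [0.6663, -0.1773, 0.1075]
tool_rot: [2.1, 2.336, 0.0]
ft_force: [-0.3, -0.6, 0.3]
opening: 0.02
gripper_force: 0.0
```

```bash
python3 - <<'E'
from h import *
o=env.get_obs(); print(o["tool_pos"],o["opening"],box([.113,0,.061]))
plan([.6674,-.177,.061],down(BY))
E
```

```text
[ 0.66628681 -0.1773468   0.10749362] 0.02003060617244081 [ 0.66734967 -0.17659411  0.061     ]
t [0.0002 0.0011 0.0465] a [ 0.02  0.03 -0.06]
```

>>> {"name": "step_arm", "arguments": {
  "targets": [
    {"tx": 0,"ty": 0.001,"tz": 0.012,"ax": 0,"ay": 0,"az": 0},
    {"tx": 0,"ty": 0.001,"tz": 0.024,"ax": 0,"ay": 0,"az": 0},
    {"tx": 0,"ty": 0.001,"tz": 0.034,"ax": 0,"ay": 0,"az": 0},
    {"tx": 0,"ty": 0.001,"tz": 0.041,"ax": 0,"ay": 0,"az": 0},
    {"tx": 0,"ty": 0.001,"tz": 0.046,"ax": 0,"ay": 0,"az": 0},
    {"tx": 0,"ty": 0.001,"tz": 0.046,"ax": 0,"ay": 0,"az": 0},
    {"tx": 0,"ty": 0.001,"tz": 0.046,"ax": 0,"ay": 0,"az": 0}
  ]
}}

```text
time: 11.7
tool_pos: [0.6674, -0.1769, 0.0602]
tool_rot: [-2.099, -2.336, 0.0]
ft_force: [0.5, 0.0, -0.5]
opening: 0.0201
gripper_force: 0.0
```

```bash
python3 - <<'E'
from h import *
o=env.get_obs(); print(o["tool_pos"],o["opening"],o["ft_force"])
# cage arc: TCP = sleeve centre - 8 mm in z
for a in (45,55,65,75,85,95,105,115,122,130):
    x=.072+.050*np.cos(np.radians(a)); z=.040+.050*np.sin(np.radians(a))
    print(a,end=" "); plan(box([x,0,z-.008]),down(BY))
E
```

```text
[ 0.66742477 -0.17690681  0.06022724] 0.02005877063711428 [ 0.47630944  0.02179765 -0.53449009]
45 t [ 0.0003 -0.0057 -0.0071] a [-0.03 -0.01 -0.04]
55 t [ 0.0003 -0.0124 -0.0127] a [-0.03 -0.01 -0.04]
65 t [ 0.0003 -0.0199 -0.0171] a [-0.03 -0.01 -0.04]
75 t [ 0.0003 -0.0281 -0.0201] a [-0.03 -0.01 -0.04]
85 t [ 0.0003 -0.0367 -0.0216] a [-0.03 -0.01 -0.04]
95 t [ 0.0003 -0.0454 -0.0216] a [-0.03 -0.01 -0.04]
105 t [ 0.0003 -0.054  -0.02  ] a [-0.03 -0.01 -0.04]
115 t [ 0.0003 -0.0622 -0.0171] a [-0.03 -0.01 -0.04]
122 t [ 0.0003 -0.0675 -0.0141] a [-0.03 -0.01 -0.04]
130 t [ 0.0003 -0.0732 -0.01  ] a [-0.03 -0.01 -0.04]
```

No contact, so the sleeve sits inside the jaws. I'll narrow to 12 mm so the bar follows without lag.

>>> {"name": "step_arm", "arguments": {
  "targets": [
    {"tx": 0,"ty": 0,"tz": 0,"ax": 0,"ay": 0,"az": 0},
    {"tx": 0,"ty": 0,"tz": 0,"ax": 0,"ay": 0,"az": 0},
    {"tx": 0,"ty": 0,"tz": 0,"ax": 0,"ay": 0,"az": 0},
    {"tx": 0,"ty": 0,"tz": 0,"ax": 0,"ay": 0,"az": 0},
    {"tx": 0,"ty": -0.003,"tz": -0.003,"ax": 0,"ay": 0,"az": 0},
    {"tx": 0,"ty": -0.006,"tz": -0.006,"ax": 0,"ay": 0,"az": 0},
    {"tx": 0,"ty": -0.0093,"tz": -0.009,"ax": 0,"ay": 0,"az": 0},
    {"tx": 0,"ty": -0.0127,"tz": -0.012,"ax": 0,"ay": 0,"az": 0},
    {"tx": 0,"ty": -0.0165,"tz": -0.0143,"ax": 0,"ay": 0,"az": 0},
    {"tx": 0,"ty": -0.0202,"tz": -0.0165,"ax": 0,"ay": 0,"az": 0},
    {"tx": 0,"ty": -0.0202,"tz": -0.0165,"ax": 0,"ay": 0,"az": 0}
  ],
  "jaw": 0.012
}}

```text
time: 12.62
tool_pos: [0.6472, -0.1794, 0.0779]
tool_rot: [2.1, 2.336, 0.0]
ft_force: [-0.1, -0.4, -0.5]
opening: 0.0122
gripper_force: 0.0
```

```bash
python3 - <<'E'
from h import *
np.set_printoptions(precision=4,suppress=True)
o=env.get_obs(); print(o["tool_pos"],o["opening"],o["ft_force"])
n="scene"; im=env.snapshot(n);H,S,V=hsv(im)
for b,s,c in blobs(((H<6)|(H>174))&(S>150)&(V>80),6): 
    if 200<c[0]<280 and c[1]>240: print(s,c)
for a in(35,60,65,70): print(a,proj(n,box([.072+.05*np.cos(np.radians(a)),0,.04+.05*np.sin(np.radians(a))])))
for a in (75,85,95,105,115,122,130):
    x=.072+.050*np.cos(np.radians(a)); z=.040+.050*np.sin(np.radians(a))
    print(a,end=" "); plan(box([x,0,z-.008]),down(BY))
cv2.imwrite("pics/s7.png",cv2.resize(im[235:345,160:290],None,fx=5.4,fy=5.4)[:,:,::-1])
E
```

```text
[ 0.6472 -0.1794  0.0779] 0.012217630229286517 [-0.1187 -0.3947 -0.5438]
[249 290  18  26 120] [257.4917 302.0583]
35 [[257.9318 303.1121]]
60 [[251.9304 296.9029]]
65 [[250.4936 295.7817]]
70 [[249.0047 294.7238]]
75 t [ 0.0006 -0.008  -0.0028] a [ 0.03  0.02 -0.06]
85 t [ 0.0006 -0.0165 -0.0043] a [ 0.03  0.02 -0.06]
95 t [ 0.0006 -0.0253 -0.0043] a [ 0.03  0.02 -0.06]
105 t [ 0.0006 -0.0338 -0.0028] a [ 0.03  0.02 -0.06]
115 t [ 0.0006 -0.042   0.0002] a [ 0.03  0.02 -0.06]
122 t [ 0.0006 -0.0474  0.0031] a [ 0.03  0.02 -0.06]
130 t [ 0.0006 -0.053   0.0072] a [ 0.03  0.02 -0.06]
```

View pics/s7.png

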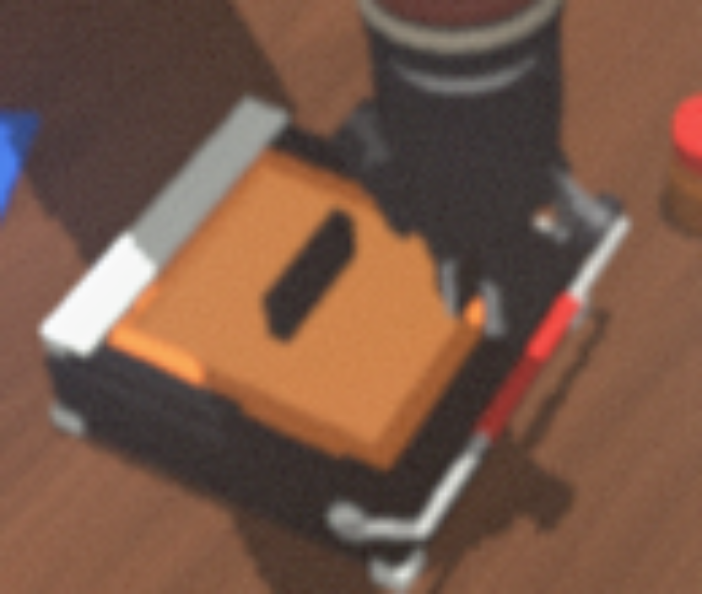

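The bar stayed open: the sleeve at crop (525,370) hasn't moved, so the part-open tips sat too high to catch it. Instead I'll shut the jaws and push from the outer side, tips well below the sleeve.

```bash
python3 - <<'E'
from h import *
for x,z in((.093,.125),(.141,.125),(.141,.052)): plan(box([x,0,z]),down(BY))
b=(box([.141,0,.052]),down(BY)); print("push")
for a in (35,45,55,65,75,85,95,105,112,118):
    x=.072+.050*np.cos(np.radians(a)); z=.040+.050*np.sin(np.radians(a))
    print(a,end=" "); plan(box([x+.015,0,z-.015]),down(BY),b)
E
```

```text
t [ 0.0006  0.0001 -0.0475] a [ 0.03  0.02 -0.06]
t [ 0.0006  0.0481 -0.0474] a [ 0.03  0.02 -0.06]
t [0.0007 0.0481 0.0256] a [ 0.03  0.02 -0.06]
push
35 t [ 0.     -0.013  -0.0017] a [0. 0. 0.]
45 t [ 0.     -0.0186 -0.0084] a [0. 0. 0.]
55 t [-0.     -0.0253 -0.014 ] a [0. 0. 0.]
65 t [-0.     -0.0329 -0.0183] a [0. 0. 0.]
75 t [ 0.     -0.0411 -0.0213] a [0. 0. 0.]
85 t [ 0.     -0.0496 -0.0228] a [0. 0. 0.]
95 t [ 0.     -0.0584 -0.0228] a [0. 0. 0.]
105 t [ 0.     -0.0669 -0.0213] a [0. 0. 0.]
112 t [-0.     -0.0727 -0.0194] a [0. 0. 0.]
118 t [ 0.     -0.0775 -0.0171] a [0. 0. 0.]
```

>>> {"name": "step_arm", "arguments": {
  "targets": [
    {"tx": 0,"ty": 0,"tz": -0.025,"ax": 0,"ay": 0,"az": 0},
    {"tx": 0,"ty": 0,"tz": -0.047,"ax": 0,"ay": 0,"az": 0},
    {"tx": 0,"ty": 0.02,"tz": -0.047,"ax": 0,"ay": 0,"az": 0},
    {"tx": 0,"ty": 0.04,"tz": -0.047,"ax": 0,"ay": 0,"az": 0},
    {"tx": 0,"ty": 0.05,"tz": -0.047,"ax": 0,"ay": 0,"az": 0},
    {"tx": 0,"ty": 0.05,"tz": -0.04,"ax": 0,"ay": 0,"az": 0},
    {"tx": 0,"ty": 0.05,"tz": -0.025,"ax": 0,"ay": 0,"az": 0},
    {"tx": 0,"ty": 0.05,"tz": -0.005,"ax": 0,"ay": 0,"az": 0},
    {"tx": 0,"ty": 0.05,"tz": 0.015,"ax": 0,"ay": 0,"az": 0},
    {"tx": 0,"ty": 0.05,"tz": 0.025,"ax": 0,"ay": 0,"az": 0},
    {"tx": 0,"ty": 0.05,"tz": 0.025,"ax": 0,"ay": 0,"az": 0},
    {"tx": 0,"ty": 0.05,"tz": 0.025,"ax": 0,"ay": 0,"az": 0}
  ],
  "jaw": 0
}}

```text
time: 13.67
tool_pos: [0.6965, -0.1737, 0.0517]
tool_rot: [-2.099, -2.336, 0.001]
ft_force: [0.2, -0.3, 1.2]
opening: -0.0
gripper_force: 0.0
```

>>> {"name": "step_arm", "arguments": {
  "targets": [
    {"tx": 0,"ty": -0.008,"tz": 0,"ax": 0,"ay": 0,"az": 0},
    {"tx": 0,"ty": -0.015,"tz": -0.002,"ax": 0,"ay": 0,"az": 0},
    {"tx": 0,"ty": -0.0205,"tz": -0.0084,"ax": 0,"ay": 0,"az": 0},
    {"tx": 0,"ty": -0.024,"tz": -0.0112,"ax": 0,"ay": 0,"az": 0},
    {"tx": 0,"ty": -0.0273,"tz": -0.014,"ax": 0,"ay": 0,"az": 0},
    {"tx": 0,"ty": -0.031,"tz": -0.0162,"ax": 0,"ay": 0,"az": 0},
    {"tx": 0,"ty": -0.035,"tz": -0.0183,"ax": 0,"ay": 0,"az": 0},
    {"tx": 0,"ty": -0.035,"tz": -0.0183,"ax": 0,"ay": 0,"az": 0}
  ]
}}

```text
time: 14.33
tool_pos: [0.6622, -0.1777, 0.0711]
tool_rot: [2.1, 2.336, -0.0]
ft_force: [-0.5, -0.0, -0.2]
opening: -0.0
gripper_force: 0.0
```

```bash
python3 - <<'E'
from h import *
np.set_printoptions(precision=4,suppress=True)
o=env.get_obs(); print(o["tool_pos"],o["opening"],o["ft_force"], R.from_euler("z",-BY,degrees=True).apply(o["tool_pos"]-BC))
for n in("scene","top"):
    im=env.snapshot(n);H,S,V=hsv(im)
    for b,s,c in blobs(((H<6)|(H>174))&(S>150)&(V>70),6): 
        if abs(cast(n,c,.08)[0,1]+.18)<.06: print(n,s,c)
    for a in(35,60,70,80,95): print(a,[proj(n,box([.072+.05*np.cos(np.radians(a)),y,.04+.05*np.sin(np.radians(a))])).round(1).tolist() for y in(-.04,0,.04)])
E
```

```text
[ 0.6622 -0.1777  0.0711] -2.2929069397708615e-05 [-0.458  -0.016  -0.2387] [ 0.1077 -0.0006  0.0711]
scene [249 292  17  24 106] [256.8774 303.3302]
35 [[[249.6, 316.0]], [[257.9, 303.1]], [[265.8, 291.0]]]
60 [[[243.3, 309.6]], [[251.9, 296.9]], [[260.0, 284.9]]]
70 [[[240.3, 307.4]], [[249.0, 294.7]], [[257.2, 282.8]]]
80 [[[237.2, 305.4]], [[245.9, 292.8]], [[254.2, 281.0]]]
95 [[[232.4, 303.1]], [[241.2, 290.7]], [[249.6, 278.9]]]
top [368 169  12   4  37] [373.5135 170.2162]
top [380 401   5  19  31] [382.3871 410.7419]
35 [[[391.9, 168.8]], [[380.0, 170.0]], [[368.0, 171.2]]]
60 [[[393.8, 172.6]], [[381.8, 173.8]], [[369.7, 175.0]]]
70 [[[394.5, 174.7]], [[382.4, 175.9]], [[370.2, 177.2]]]
80 [[[395.0, 177.1]], [[382.9, 178.3]], [[370.7, 179.5]]]
95 [[[395.7, 181.0]], [[383.5, 182.2]], [[371.3, 183.4]]]
```

Both views still show the sleeve at its open angle, so the tips rose too early and it slipped under them. I'll go back outside and push low and level first, rising only once the bar has climbed.

>>> {"name": "step_arm", "arguments": {
  "targets": [
    {"tx": 0,"ty": 0,"tz": -0.02,"ax": 0,"ay": 0,"az": 0},
    {"tx": 0,"ty": 0.005,"tz": -0.035,"ax": 0,"ay": 0,"az": 0},
    {"tx": 0,"ty": 0.025,"tz": -0.035,"ax": 0,"ay": 0,"az": 0},
    {"tx": 0,"ty": 0.037,"tz": -0.035,"ax": 0,"ay": 0,"az": 0},
    {"tx": 0,"ty": 0.037,"tz": -0.03,"ax": 0,"ay": 0,"az": 0},
    {"tx": 0,"ty": 0.037,"tz": -0.01,"ax": 0,"ay": 0,"az": 0},
    {"tx": 0,"ty": 0.037,"tz": 0.012,"ax": 0,"ay": 0,"az": 0},
    {"tx": 0,"ty": 0.037,"tz": 0.024,"ax": 0,"ay": 0,"az": 0},
    {"tx": 0,"ty": 0.037,"tz": 0.026,"ax": 0,"ay": 0,"az": 0},
    {"tx": 0,"ty": 0.037,"tz": 0.026,"ax": 0,"ay": 0,"az": 0}
  ]
}}

```text
time: 15.27
tool_pos: [0.6981, -0.1732, 0.043]
tool_rot: [-2.098, -2.335, 0.001]
ft_force: [0.4, -0.6, -0.0]
opening: -0.0003
gripper_force: 0.0
```

>>> {"name": "step_arm", "arguments": {
  "targets": [
    {"tx": 0,"ty": -0.006,"tz": 0,"ax": 0,"ay": 0,"az": 0},
    {"tx": 0,"ty": -0.012,"tz": 0,"ax": 0,"ay": 0,"az": 0},
    {"tx": 0,"ty": -0.017,"tz": 0,"ax": 0,"ay": 0,"az": 0},
    {"tx": 0,"ty": -0.021,"tz": 0,"ax": 0,"ay": 0,"az": 0},
    {"tx": 0,"ty": -0.025,"tz": 0,"ax": 0,"ay": 0,"az": 0},
    {"tx": 0,"ty": -0.029,"tz": 0,"ax": 0,"ay": 0,"az": 0},
    {"tx": 0,"ty": -0.029,"tz": 0,"ax": 0,"ay": 0,"az": 0}
  ]
}}

```text
time: 15.85
tool_pos: [0.6765, -0.1768, 0.0509]
tool_rot: [2.09, 2.329, 0.014]
ft_force: [16.1, 5.9, 15.7]
opening: -0.0002
gripper_force: 10.0
```

```bash
cat > bar.py <<'E'
from h import *
np.set_printoptions(precision=4,suppress=True)
o=env.get_obs(); print("box tcp", R.from_euler("z",-BY,degrees=True).apply(o["tool_pos"]-BC),o["ft_force"])
im=env.snapshot("scene");H,S,V=hsv(im)
A=np.radians(np.arange(35,165,3))
for b,s,c in blobs(((H<6)|(H>174))&(S>150)&(V>70),6):
    if 190<c[0]<280 and 260<c[1]<340:
        d=proj("scene",np.array([box([.072+.05*np.cos(a),0,.04+.05*np.sin(a)]) for a in A]))-c
        print(s,c,"nearest angle",np.degrees(A[np.argmin((d**2).sum(1))]))
E
python3 bar.py
```

```text
box tcp [ 0.122  -0.0012  0.0509] [16.0601  5.8642 15.7157]
[247 302   8  12  43] [251.0233 307.6512] nearest angle 38.0
```

The reaction (+x, +z) shows that the flared finger backs press the sleeve down. I'll back off, turn the tool 90° so the flat finger sides do the pushing, and follow the arc.

>>> {"name": "step_arm", "arguments": {
  "targets": [
    {"tx": 0,"ty": 0.012,"tz": 0,"ax": 0,"ay": 0,"az": 0},
    {"tx": 0,"ty": 0.025,"tz": -0.01,"ax": 0,"ay": 0,"az": 0},
    {"tx": 0,"ty": 0.033,"tz": -0.04,"ax": 0,"ay": 0,"az": 0},
    {"tx": 0,"ty": 0.033,"tz": -0.065,"ax": 0,"ay": 0,"az": -8},
    {"tx": 0,"ty": 0.033,"tz": -0.065,"ax": 0,"ay": 0,"az": -15},
    {"tx": 0,"ty": 0.033,"tz": -0.065,"ax": 0,"ay": 0,"az": -22},
    {"tx": 0,"ty": 0.033,"tz": -0.065,"ax": 0,"ay": 0,"az": -29},
    {"tx": 0,"ty": 0.033,"tz": -0.065,"ax": 0,"ay": 0,"az": -36},
    {"tx": 0,"ty": 0.033,"tz": -0.065,"ax": 0,"ay": 0,"az": -43},
    {"tx": 0,"ty": 0.033,"tz": -0.065,"ax": 0,"ay": 0,"az": -50},
    {"tx": 0,"ty": 0.033,"tz": -0.065,"ax": 0,"ay": 0,"az": -57},
    {"tx": 0,"ty": 0.033,"tz": -0.065,"ax": 0,"ay": 0,"az": -64},
    {"tx": 0,"ty": 0.033,"tz": -0.065,"ax": 0,"ay": 0,"az": -71},
    {"tx": 0,"ty": 0.033,"tz": -0.065,"ax": 0,"ay": 0,"az": -78},
    {"tx": 0,"ty": 0.033,"tz": -0.065,"ax": 0,"ay": 0,"az": -85},
    {"tx": 0,"ty": 0.033,"tz": -0.065,"ax": 0,"ay": 0,"az": -90},
    {"tx": 0,"ty": 0.033,"tz": -0.065,"ax": 0,"ay": 0,"az": -90},
    {"tx": 0,"ty": 0.033,"tz": -0.065,"ax": 0,"ay": 0,"az": -90}
  ]
}}

```text
time: 17.4
tool_pos: [0.7031, -0.1734, 0.11]
tool_rot: [-0.163, 3.137, -0.001]
ft_force: [-0.5, -0.8, 1.1]
opening: 0.0003
gripper_force: 0.0
```

```bash
python3 bar.py; python3 - <<'E'
from h import *
D=down(BY+90)
for x,z in((.142,.1),(.142,.047)): plan(box([x,0,z]),D)
b=(box([.142,0,.047]),D); print("push")
for a in (35,40,45,50,55,60,65,70,75,80,85,90,95,100,105,110,115):
    x=.072+.050*np.cos(np.radians(a)); z=.040+.050*np.sin(np.radians(a))
    print(a,end=" "); plan(box([x+.016,0,z-.022]),D,b)
E
```

```text
box tcp [ 0.1489 -0.0006  0.11  ] [-0.4726 -0.7743  1.139 ]
[249 291  17  25 105] [257.0381 302.9524] nearest angle 38.0
t [0.007  0.0006 0.0099] a [-0.03  0.03 -0.24]
t [0.007  0.0006 0.0629] a [-0.03  0.03 -0.24]
push
35 t [0.013  0.     0.0003] a [0. 0. 0.]
40 t [ 0.0157  0.     -0.0031] a [0. 0. 0.]
45 t [ 0.0186  0.     -0.0064] a [0. 0. 0.]
50 t [ 0.0219  0.     -0.0093] a [0. 0. 0.]
55 t [ 0.0253  0.     -0.012 ] a [0. 0. 0.]
60 t [ 0.029   0.     -0.0143] a [0. 0. 0.]
65 t [ 0.0329  0.     -0.0163] a [0. 0. 0.]
70 t [ 0.0369  0.     -0.018 ] a [0. 0. 0.]
75 t [ 0.0411  0.     -0.0193] a [0. 0. 0.]
80 t [ 0.0453  0.     -0.0202] a [0. 0. 0.]
85 t [ 0.0496  0.     -0.0208] a [0. 0. 0.]
90 t [ 0.054  0.    -0.021] a [0. 0. 0.]
95 t [ 0.0584  0.     -0.0208] a [0. 0. 0.]
100 t [ 0.0627  0.     -0.0202] a [0. 0. 0.]
105 t [ 0.0669  0.     -0.0193] a [0. 0. 0.]
110 t [ 0.0711  0.     -0.018 ] a [0. 0. 0.]
115 t [ 0.0751  0.     -0.0163] a [0. 0. 0.]
```

Tool x now points to box -x. I'll descend outside the sleeve, then push to about 60° and check.

>>> {"name": "step_arm", "arguments": {
  "targets": [
    {"tx": 0.005,"ty": 0,"tz": 0.02,"ax": 0,"ay": 0,"az": 0},
    {"tx": 0.005,"ty": 0,"tz": 0.045,"ax": 0,"ay": 0,"az": 0},
    {"tx": 0.005,"ty": 0,"tz": 0.063,"ax": 0,"ay": 0,"az": 0},
    {"tx": 0.007,"ty": 0,"tz": 0.063,"ax": 0,"ay": 0,"az": 0},
    {"tx": 0.013,"ty": 0,"tz": 0.063,"ax": 0,"ay": 0,"az": 0},
    {"tx": 0.018,"ty": 0,"tz": 0.0625,"ax": 0,"ay": 0,"az": 0},
    {"tx": 0.021,"ty": 0,"tz": 0.0615,"ax": 0,"ay": 0,"az": 0},
    {"tx": 0.024,"ty": 0,"tz": 0.059,"ax": 0,"ay": 0,"az": 0},
    {"tx": 0.027,"ty": 0,"tz": 0.056,"ax": 0,"ay": 0,"az": 0},
    {"tx": 0.03,"ty": 0,"tz": 0.053,"ax": 0,"ay": 0,"az": 0},
    {"tx": 0.033,"ty": 0,"tz": 0.051,"ax": 0,"ay": 0,"az": 0},
    {"tx": 0.036,"ty": 0,"tz": 0.049,"ax": 0,"ay": 0,"az": 0},
    {"tx": 0.036,"ty": 0,"tz": 0.049,"ax": 0,"ay": 0,"az": 0},
    {"tx": 0.036,"ty": 0,"tz": 0.049,"ax": 0,"ay": 0,"az": 0}
  ]
}}

```text
time: 18.62
tool_pos: [0.6674, -0.1771, 0.0605]
tool_rot: [-0.167, 3.137, -0.0]
ft_force: [0.4, 0.4, -0.2]
opening: -0.0004
gripper_force: 0.0
```

```bash
python3 bar.py
```

```text
box tcp [ 0.113  -0.0005  0.0605] [ 0.3781  0.3532 -0.2292]
[263 290   3   6   9] [264.     292.4444] nearest angle 47.0
[248 303  11  13  55] [253.2182 309.0727] nearest angle 35.0
```

```bash
cat > asc.py <<'E'
from h import *
import sys
def asc(n,r0,r1,c0,c1):
    im=env.snapshot(n);H,S,V=hsv(im)
    ch=np.full(V.shape,'.'); ch[V<60]='k'; ch[(S<70)&(V>=60)]='g'; ch[(S<70)&(V>140)]='W'
    ch[((H<6)|(H>174))&(S>150)&(V>70)]='R'; ch[(H>8)&(H<20)&(S>140)&(V>120)]='o'
    print(n,"cols from",c0)
    for r in range(r0,r1): print(r,''.join(ch[r,c0:c1]))
if __name__=="__main__":
    o=env.get_obs()["tool_pos"]; print("tcp px",proj("scene",o),proj("top",o))
    asc("scene",262,325,228,285); asc("top",160,195,345,415)
E
python3 asc.py
```

```text
tcp px [[257.97090337 305.33866834]] [[379.4912557 170.5485121]]
scene cols from 228
262 ...........gkkkggggggkggggggggkgggggkgggkkkk.............
263 ...........gkkkgggkkggggggkkgggggkgkgggggkkg.............
264 ...........gggkkgggkkkggggggkggggggggggggkkg............o
265 kk.........gkkgggggkgggggkggggggkgggkkkgggkg............o
266 kkgggg......gkkkkgggggggggggkgggkgkggkggkkgg............o
267 kkkkkggg....gkkgkggggkgkggkgggggkkgggggkggg.............o
268 gkkkkgggg...gggkggggkkkgkggggggggggkggkggkg..............
269 ..gkkkgkkgggggggkggggkgggggggggkgggggggggg...............
270 o....ggkkgggggkgggkggkggggggggkggggggkgggg...............
271 ooo.....gggggggkkggkggkggggggkgkggkgggggkg...............
272 oooooooo..ggggkgkggkggggkkggggggggggggkgg................
273 oooooooooo..ggggggggggggggggkgggggkgkgggg................
274 oooooooooooo...kgkggkgggggggggggggggkgggg................
275 ooooooooooooooo.ggkggggggkgggggggggggkggggWWWWWWW........
276 oooooooooooooooo.ggkkggkgggggggggkgggggggWWWWWWWW........
277 oooooooooooooooo.gggggggggkkgggkgkggggkggWWWWWWWW........
278 oooooooooooooooo.gg
[... 4833 characters left out ...]
RRRRRRRRRRRRRRRRRRRRRRRRR
186 .......gWWWkkkkkkooooooooooookk.RRRRRRRRRRRRRRRRRRRRRRRRRRRRRRRRRRRRRR
187 .......kkgWkkkkkk.oooooooooo.k.RRRRRRRRRRRRRRRRRRRRRRRRRRRRRRRRRRRRRRR
188 .......kkgWkkkkkk.ooooooooookk.RRRRRRRRRRRRRRRRRRRRRRRRRRRRRRRRRRRRRRR
189 .......kkkkkkkkkk.ooooooooo.k.RRRRRRRRRRRRRRRRRRRRRRRRRRRRRRRRRRRRRRRR
190 .......kkkkkkkkkk.oooooooookk.RRRRRRRRRRRRRRRRRRRRRRRRRRRRRRRRRRRRRRRR
191 ........kkkkkkkkkkooooooookk.RRRRRRRRRRRRRRRRRRRRRRRRRRRRRRRRRRRRRRRRR
192 .........kkkkkkkkkooooooookk.RRRRRRRRRRRRRRRRRRRRRRRRRRRRRRRRRRRRRRRRR
193 .........kkkkkkkkkoooooookk..RRRRRRRRRRRRRRRRRRRRRRRRRRRRRRRRRRRRRRRRR
194 .........kkkkkkkkkoooooookk.RRRRRRRRRRRRRRRRRRRRRRRRRRRRRRRRRRRRRRRRRR
```

The map shows the finger ending near row 302, higher than the TCP's projection at row 305. The usable tip is therefore about 15 mm behind the TCP, and the pads centre on the documented grasp point. So I'll grip the sleeve properly there, with the jaws closing along box x, and swing it along its arc.

>>> {"name": "step_arm", "arguments": {
  "targets": [
    {"tx": 0,"ty": 0,"tz": -0.03,"ax": 0,"ay": 0,"az": 0},
    {"tx": 0,"ty": 0,"tz": -0.05,"ax": 0,"ay": 0,"az": 7},
    {"tx": 0,"ty": 0,"tz": -0.05,"ax": 0,"ay": 0,"az": 14},
    {"tx": 0,"ty": 0,"tz": -0.05,"ax": 0,"ay": 0,"az": 21},
    {"tx": 0,"ty": 0,"tz": -0.05,"ax": 0,"ay": 0,"az": 28},
    {"tx": 0,"ty": 0,"tz": -0.05,"ax": 0,"ay": 0,"az": 35},
    {"tx": 0,"ty": 0,"tz": -0.05,"ax": 0,"ay": 0,"az": 42},
    {"tx": 0,"ty": 0,"tz": -0.05,"ax": 0,"ay": 0,"az": 49},
    {"tx": 0,"ty": 0,"tz": -0.05,"ax": 0,"ay": 0,"az": 56},
    {"tx": 0,"ty": 0,"tz": -0.05,"ax": 0,"ay": 0,"az": 63},
    {"tx": 0,"ty": 0,"tz": -0.05,"ax": 0,"ay": 0,"az": 70},
    {"tx": 0,"ty": 0,"tz": -0.05,"ax": 0,"ay": 0,"az": 77},
    {"tx": 0,"ty": 0,"tz": -0.05,"ax": 0,"ay": 0,"az": 84},
    {"tx": 0,"ty": 0,"tz": -0.05,"ax": 0,"ay": 0,"az": 90},
    {"tx": 0,"ty": 0,"tz": -0.05,"ax": 0,"ay": 0,"az": 90},
    {"tx": 0,"ty": 0,"tz": -0.05,"ax": 0,"ay": 0,"az": 90}
  ],
  "jaw": 0.035
}}

```text
time: 20.1
tool_pos: [0.6675, -0.177, 0.1101]
tool_rot: [-2.096, -2.34, 0.0]
ft_force: [-0.2, -0.4, 0.2]
opening: 0.0353
gripper_force: 0.0
```

```bash
python3 bar.py; python3 - <<'E'
from h import *
print(env.get_obs()["opening"]); plan([.6674,-.177,.049],down(BY))
E
```

```text
box tcp [ 0.1131 -0.0004  0.1101] [-0.151  -0.3553  0.2485]
[249 292  17  24 105] [256.8    303.4095] nearest angle 35.0
0.0352283304824797
t [-0.0001 -0.      0.0611] a [-0.01 -0.    0.18]
```

>>> {"name": "step_arm", "arguments": {
  "targets": [
    {"tx": 0,"ty": 0,"tz": 0.015,"ax": 0,"ay": 0,"az": 0},
    {"tx": 0,"ty": 0,"tz": 0.03,"ax": 0,"ay": 0,"az": 0},
    {"tx": 0,"ty": 0,"tz": 0.042,"ax": 0,"ay": 0,"az": 0},
    {"tx": 0,"ty": 0,"tz": 0.051,"ax": 0,"ay": 0,"az": 0},
    {"tx": 0,"ty": 0,"tz": 0.057,"ax": 0,"ay": 0,"az": 0},
    {"tx": 0,"ty": 0,"tz": 0.06,"ax": 0,"ay": 0,"az": 0},
    {"tx": 0,"ty": 0,"tz": 0.06,"ax": 0,"ay": 0,"az": 0}
  ]
}}

```text
time: 20.73
tool_pos: [0.6672, -0.1769, 0.0498]
tool_rot: [-2.099, -2.337, 0.0]
ft_force: [0.2, 0.0, -0.4]
opening: 0.0352
gripper_force: 0.0
```

>>> {"name": "step_arm", "arguments": {
  "targets": [
    {"tx": 0,"ty": 0,"tz": 0,"ax": 0,"ay": 0,"az": 0},
    {"tx": 0,"ty": 0,"tz": 0,"ax": 0,"ay": 0,"az": 0},
    {"tx": 0,"ty": 0,"tz": 0,"ax": 0,"ay": 0,"az": 0},
    {"tx": 0,"ty": 0,"tz": 0,"ax": 0,"ay": 0,"az": 0},
    {"tx": 0,"ty": 0,"tz": 0,"ax": 0,"ay": 0,"az": 0},
    {"tx": 0,"ty": 0,"tz": 0,"ax": 0,"ay": 0,"az": 0}
  ],
  "jaw": 0
}}

```text
time: 21.23
tool_pos: [0.6683, -0.1774, 0.0529]
tool_rot: [2.098, 2.335, 0.001]
ft_force: [-3.6, 2.1, 9.1]
opening: -0.0003
gripper_force: 5.1
```

The jaws closed over the sleeve's top, so the tips really are about 20 mm behind the TCP. I'll reopen to a narrow gap and go deeper.

>>> {"name": "step_arm", "arguments": {
  "targets": [
    {"tx": 0,"ty": 0.002,"tz": -0.015,"ax": 0,"ay": 0,"az": 0},
    {"tx": 0,"ty": 0.002,"tz": -0.03,"ax": 0,"ay": 0,"az": 0},
    {"tx": 0,"ty": 0.002,"tz": -0.03,"ax": 0,"ay": 0,"az": 0},
    {"tx": 0,"ty": 0.002,"tz": -0.03,"ax": 0,"ay": 0,"az": 0},
    {"tx": 0,"ty": 0.002,"tz": -0.018,"ax": 0,"ay": 0,"az": 0},
    {"tx": 0,"ty": 0.002,"tz": -0.006,"ax": 0,"ay": 0,"az": 0},
    {"tx": 0,"ty": 0.002,"tz": 0.002,"ax": 0,"ay": 0,"az": 0},
    {"tx": 0,"ty": 0.002,"tz": 0.006,"ax": 0,"ay": 0,"az": 0},
    {"tx": 0,"ty": 0.002,"tz": 0.009,"ax": 0,"ay": 0,"az": 0},
    {"tx": 0,"ty": 0.002,"tz": 0.009,"ax": 0,"ay": 0,"az": 0}
  ],
  "jaw": 0.024
}}

```text
time: 22.07
tool_pos: [0.6687, -0.1765, 0.0399]
tool_rot: [-2.099, -2.335, 0.001]
ft_force: [0.1, 0.4, 0.7]
opening: 0.024
gripper_force: 0.0
```

>>> {"name": "step_arm", "arguments": {
  "targets": [
    {"tx": 0,"ty": 0,"tz": 0.002,"ax": 0,"ay": 0,"az": 0},
    {"tx": 0,"ty": 0,"tz": 0.004,"ax": 0,"ay": 0,"az": 0},
    {"tx": 0,"ty": 0,"tz": 0.004,"ax": 0,"ay": 0,"az": 0}
  ]
}}

```text
time: 22.32
tool_pos: [0.6695, -0.1769, 0.0374]
tool_rot: [2.1, 2.336, 0.0]
ft_force: [-0.7, 0.6, 0.7]
opening: 0.024
gripper_force: 0.0
```

```bash
python3 - <<'E'
from asc import *
o=env.get_obs();print(o["tool_pos"],o["ft_force"],proj("scene",o["tool_pos"]))
asc("scene",284,322,232,282)
E
```

```text
[ 0.66952808 -0.17686402  0.03736   ] [-0.67683653  0.6391128   0.66865017] [[258.97103735 311.27162734]]
scene cols from 232
284 ooo..gkg.oo.gkkggkggkgggggggggggkgggggggggggg.....
285 oooo..kk....gkggggkkggggkgkgkggggggggggggggggW....
286 ooooo.ggg..gggkgkkkkgkkggkgkgggkgggggggggggggWgggg
287 oooooo.ggggkkggkgkgkgkkkgkggkgkkggggkggggggggWgggg
288 oooooo.gkgggkggkgggkkggkggkggkgggggggg..gggggggggg
289 oooooo..gggkkgkgggkggggkggkgkgkggggkg....ggggggWWW
290 ooooooo..gkgggggggkkggggkggggggggggkg....ggggggWWW
291 oooooooo.....gkggkgkggggggggggkggggkg....ggggggggg
292 oooooooooo.oo..gkkggkkgggggggkggggggg....ggggggggg
293 oooooooooooooo.ggggggkkgkgggggkkgggkg...gggggggggg
294 oooooooooooooo.gggkkgkkkkkgkkkkkggkgggg.ggggggggg.
295 oooooooooooooo.gggggkkkkgkgggggkkgggggggggggggggg.
296 ooooooooooooooo.gggggkkkggggggggkggkgggggggggggg..
297 ooooooooooooooo.gggggkkkkg...gkkgkggkgggggggggg...
298 ooooooooooooooo.gggggkkkk..R.ggggkggggggkggggg....
299 ooooooooooooooo.ggggkkkk..RR.ggkggggggggggggg.....
300 oooooooooooooo..ggggkkkk..RR..kkkggggggggggg......
301 oooooooooooooo.kggggggk..RRR.gggggg
[... 415 characters left out ...]
kkkkkkkk.RRRRR....gggggg................
310 oooooooo.kkkkkkkk..RRRR......ggg..................
311 ooooooo..kkkkkkk..RRRRR......ggg..................
312 oooooo..kkkkkkkg.RRRRR............................
313 oooooo.kkkkkkkk.RRRRRR............................
314 ooooo..kkkkkkkk...RRR.............................
315 oooo..kkkkkkkkg....RR.............................
316 oooo..kkkkkkkkgggg................................
317 ooo..kkkkkkkkgggggg...............................
318 oo..kkkkkkkkkgggggg...............................
319 o..gkkkkkkkkgggggg................................
320 o.kkkgkkkkkkggggg.................................
321 ..kkkkkkkkkgggggg.................................
```

The map now shows the red sleeve running between the two fingers: inner tip at row 306, outer tip at row 311. I'll close on it.

>>> {"name": "step_arm", "arguments": {
  "targets": [
    {"tx": 0,"ty": 0,"tz": 0,"ax": 0,"ay": 0,"az": 0},
    {"tx": 0,"ty": 0,"tz": 0,"ax": 0,"ay": 0,"az": 0},
    {"tx": 0,"ty": 0,"tz": 0,"ax": 0,"ay": 0,"az": 0},
    {"tx": 0,"ty": 0,"tz": 0,"ax": 0,"ay": 0,"az": 0},
    {"tx": 0,"ty": 0,"tz": 0,"ax": 0,"ay": 0,"az": 0}
  ],
  "jaw": 0.006
}}

```text
time: 22.78
tool_pos: [0.6679, -0.1771, 0.0378]
tool_rot: [-2.099, -2.335, 0.004]
ft_force: [-10.4, -0.2, 6.4]
opening: 0.0075
gripper_force: 58.9
```

```bash
python3 - <<'E'
from h import *
np.set_printoptions(precision=4,suppress=True)
o=env.get_obs();t=o["tool_pos"];print(t,R.from_euler("z",-BY,degrees=True).apply(t-BC),o["ft_force"],o["opening"])
# arc relative to now, start angle 35
for a in range(40,131,5):
    d=.05*np.array([np.cos(np.radians(a))-np.cos(np.radians(35)),0,np.sin(np.radians(a))-np.sin(np.radians(35))])
    print(a,"ty %.4f tz %.4f"%(d[0],-d[2]))
E
```

```text
[ 0.6679 -0.1771  0.0378] [ 0.1135 -0.0005  0.0378] [-10.4328  -0.1659   6.4491] 0.00752684822188456
40 ty -0.0027 tz -0.0035
45 ty -0.0056 tz -0.0067
50 ty -0.0088 tz -0.0096
55 ty -0.0123 tz -0.0123
60 ty -0.0160 tz -0.0146
65 ty -0.0198 tz -0.0166
70 ty -0.0239 tz -0.0183
75 ty -0.0280 tz -0.0196
80 ty -0.0323 tz -0.0206
85 ty -0.0366 tz -0.0211
90 ty -0.0410 tz -0.0213
95 ty -0.0453 tz -0.0211
100 ty -0.0496 tz -0.0206
105 ty -0.0539 tz -0.0196
110 ty -0.0581 tz -0.0183
115 ty -0.0621 tz -0.0166
120 ty -0.0660 tz -0.0146
125 ty -0.0696 tz -0.0123
130 ty -0.0731 tz -0.0096
```

Gripped (opening 7.5 mm, same 2 mm offset as for the rib). Swinging along the arc.

>>> {"name": "step_arm", "arguments": {
  "targets": [
    {"tx": 0,"ty": -0.0015,"tz": 0,"ax": 0,"ay": 0,"az": 0},
    {"tx": 0,"ty": -0.0042,"tz": -0.0035,"ax": 0,"ay": 0,"az": 0},
    {"tx": 0,"ty": -0.0071,"tz": -0.0067,"ax": 0,"ay": 0,"az": 0},
    {"tx": 0,"ty": -0.0103,"tz": -0.0096,"ax": 0,"ay": 0,"az": 0},
    {"tx": 0,"ty": -0.0138,"tz": -0.0123,"ax": 0,"ay": 0,"az": 0},
    {"tx": 0,"ty": -0.0175,"tz": -0.0146,"ax": 0,"ay": 0,"az": 0},
    {"tx": 0,"ty": -0.0213,"tz": -0.0166,"ax": 0,"ay": 0,"az": 0},
    {"tx": 0,"ty": -0.0254,"tz": -0.0183,"ax": 0,"ay": 0,"az": 0},
    {"tx": 0,"ty": -0.0254,"tz": -0.0183,"ax": 0,"ay": 0,"az": 0},
    {"tx": 0,"ty": -0.0254,"tz": -0.0183,"ax": 0,"ay": 0,"az": 0}
  ]
}}

```text
time: 23.62
tool_pos: [0.6457, -0.1795, 0.0579]
tool_rot: [2.097, 2.334, 0.004]
ft_force: [4.3, 3.0, 5.1]
opening: 0.0072
gripper_force: 59.7
```

```bash
python3 bar.py; python3 - <<'E'
from asc import *
o=env.get_obs();print(o["opening"],o["ft_force"])
for a in(60,70): print(a,[proj("scene",box([.072+.05*np.cos(np.radians(a)),y,.04+.05*np.sin(np.radians(a))])).round(1).tolist() for y in(-.04,.04)])
asc("scene",284,316,228,275)
E
```

```text
box tcp [ 0.0912 -0.0006  0.0579] [4.2851 3.0223 5.1119]
[240 297   8  10  38] [244.2368 301.7895] nearest angle 71.0
0.007172712837522075 [4.43738337 2.4277681  5.43863819]
60 [[[243.3, 309.6]], [[260.0, 284.9]]]
70 [[[240.3, 307.4]], [[257.2, 282.8]]]
scene cols from 228
284 ooooooo..o..gkgkkgkgkggkkgkg..R.ggggggggggg....
285 ooooooooooo..gkkgkkkggkkkggkg...kgggggggggg....
286 oooooooooooo.ggkgkkgkkggkkgkkkkgggggggggg......
287 oooooooooooo..kggkkgkgkkgkgggkggkgggggggg......
288 ooooooooooooo.gggggkggggkgkgkkgkgkkgggggg......
289 ooooooooooooo.gggggkggkgkgggggkkgggggggWWW.....
290 ooooooooooooo.ggggkkkgggkgggkgggggggkggWWW.....
291 ooooooooooooo.ggggkgggggkgkgggggggkgkgWWW......
292 ooooooooooooo.ggggkggggggggggkgggggkggWWW......
293 ooooooooooooo.ggggkggggggkkgkggkgkkkggWWW......
294 oooooooooooooo.ggg..ggggggkgkkgkkkkkggWW.......
295 oooooooooooooo.ggg..gggggkgkkgkkkkkkggg........
296 oooooooooooooo.WggR.ggggggggkkkkkkkg...........
297 ooooooooooooooo.g.RRgggggkkkgkkkkkk............
298 ooooooooooooooo...RR.ggggkgkkkkkkkg............
299 ooooooooooooooooRRRR.ggggggkkkkkkk.............
300 ooooooooooooooo.RRRR.ggggggkkkkkk..............
301 oooooooooooooooRRRRR.ggggkkkkkkkg..............
302 ooooooooooooooRRRRR.gkgkkkkkkkkg...............
303 ooooooooooooo.RRRR..kkkkkkkkkkk................
304 oooooooooooo.RRRRR.kkkkkkkkkkk.................
305 ooooooooooooRRRRR..kkkkkkkkkkk.................
306 ooooooooooo...RR..kkkkkkkkkkg..................
307 ooooooooooo.g....kkkkkkkkkkk...................
308 oooooooooo.ggg..kkkkkkkkkkkk...................
309 ooooooooo.gggg..kkkkkkkkkkk....................
310 ooooooooo.ggggkkkkkkkkkkkk.....................
311 oooooooo.ggggkkkkkkkkkkkkk.....................
312 ooooooo..ggggkkkkkkkkkkkk......................
313 ooooooo.ggggkkkkkkkkkkkkk......................
314 oooooo.ggggkkkkkkkkkkkkkk......................
315 ooooo.gggggkkkkkkkkkkkkk.......................
```

The bar is up to about 70°. Continuing over to 125°.

>>> {"name": "step_arm", "arguments": {
  "targets": [
    {"tx": 0,"ty": -0.0041,"tz": -0.0013,"ax": 0,"ay": 0,"az": 0},
    {"tx": 0,"ty": -0.0084,"tz": -0.0023,"ax": 0,"ay": 0,"az": 0},
    {"tx": 0,"ty": -0.0127,"tz": -0.0028,"ax": 0,"ay": 0,"az": 0},
    {"tx": 0,"ty": -0.0171,"tz": -0.003,"ax": 0,"ay": 0,"az": 0},
    {"tx": 0,"ty": -0.0214,"tz": -0.0028,"ax": 0,"ay": 0,"az": 0},
    {"tx": 0,"ty": -0.0257,"tz": -0.0023,"ax": 0,"ay": 0,"az": 0},
    {"tx": 0,"ty": -0.03,"tz": -0.0013,"ax": 0,"ay": 0,"az": 0},
    {"tx": 0,"ty": -0.0342,"tz": 0,"ax": 0,"ay": 0,"az": 0},
    {"tx": 0,"ty": -0.0382,"tz": 0.0017,"ax": 0,"ay": 0,"az": 0},
    {"tx": 0,"ty": -0.0421,"tz": 0.0037,"ax": 0,"ay": 0,"az": 0},
    {"tx": 0,"ty": -0.0457,"tz": 0.006,"ax": 0,"ay": 0,"az": 0},
    {"tx": 0,"ty": -0.0457,"tz": 0.006,"ax": 0,"ay": 0,"az": 0}
  ]
}}

```text
time: 24.72
tool_pos: [0.5987, -0.185, 0.0506]
tool_rot: [2.099, 2.335, -0.001]
ft_force: [-0.3, -1.3, 3.2]
opening: 0.0072
gripper_force: 63.9
```

```bash
python3 bar.py
```

```text
box tcp [ 0.0438 -0.001   0.0506] [-0.2901 -1.3075  3.2077]
[224 291   7  10  29] [227.3103 295.5517] nearest angle 164.0
```

The bar is past upright at about 125°. I'll open slightly so it drops onto the plate, then rise straight up.

>>> {"name": "step_arm", "arguments": {
  "targets": [
    {"tx": 0,"ty": 0,"tz": 0,"ax": 0,"ay": 0,"az": 0},
    {"tx": 0,"ty": 0,"tz": 0,"ax": 0,"ay": 0,"az": 0},
    {"tx": 0,"ty": 0,"tz": 0,"ax": 0,"ay": 0,"az": 0},
    {"tx": 0,"ty": 0,"tz": 0,"ax": 0,"ay": 0,"az": 0},
    {"tx": 0,"ty": 0,"tz": -0.01,"ax": 0,"ay": 0,"az": 0},
    {"tx": 0,"ty": 0,"tz": -0.03,"ax": 0,"ay": 0,"az": 0},
    {"tx": 0,"ty": 0,"tz": -0.06,"ax": 0,"ay": 0,"az": 0},
    {"tx": 0,"ty": 0,"tz": -0.1,"ax": 0,"ay": 0,"az": 0},
    {"tx": 0.04,"ty": 0,"tz": -0.12,"ax": 0,"ay": 0,"az": 0},
    {"tx": 0.08,"ty": 0,"tz": -0.12,"ax": 0,"ay": 0,"az": 0},
    {"tx": 0.12,"ty": 0,"tz": -0.12,"ax": 0,"ay": 0,"az": 0},
    {"tx": 0.16,"ty": 0,"tz": -0.12,"ax": 0,"ay": 0,"az": 0},
    {"tx": 0.16,"ty": 0,"tz": -0.12,"ax": 0,"ay": 0,"az": 0},
    {"tx": 0.16,"ty": 0,"tz": -0.12,"ax": 0,"ay": 0,"az": 0}
  ],
  "jaw": 0.024
}}

```text
time: 25.93
tool_pos: [0.5818, -0.0231, 0.1707]
tool_rot: [2.095, 2.34, 0.001]
ft_force: [0.1, -0.1, -1.0]
opening: 0.024
gripper_force: 0.0
```

```bash
python3 bar.py; python3 - <<'E'
from asc import *
print("rest px",[proj("scene",box([.026,y,.060])).round(1).tolist() for y in(-.04,0,.04)])
print("plate corners px",[proj("scene",box(p)).round(1).tolist() for p in([.078,-.065,.055],[.078,.065,.055],[.081,0,.059])])
for n in("scene","top"):
    H,S,V=hsv(env.snapshot(n))
    for b,s,c in blobs(((H<6)|(H>174))&(S>150)&(V>70),20): 
        P=cast(n,c,.06)[0]
        if abs(P[0]-.6)<.15 and abs(P[1]+.1)<.15: print(n,"red",P, R.from_euler("z",-BY,degrees=True).apply(P-BC))
    for nm,lo,hi in(("green",40,80),("blue",105,130)):
        for b,s,c in blobs((H>lo)&(H<hi)&(S>90)&(V>50),10):
            P=cast(n,c,.075)[0]
            if abs(P[0]-.5)<.06 and abs(P[1])<.05: print(n,nm,P)
asc("scene",250,335,165,285)
E
```

```text
box tcp [0.0443 0.1617 0.1707] [ 0.1111 -0.1303 -1.0313]
[218 280  19  24  97] [227.1443 291.2268] nearest angle 155.0
rest px [[[218.6, 304.0]], [[227.5, 291.9]], [[236.0, 280.5]]]
plate corners px [[[231.5, 321.7]], [[258.5, 282.2]], [[246.6, 300.5]]]
scene red [ 0.65862639 -0.00562944  0.06      ] [0.12264267 0.17091528 0.06      ]
scene red [ 0.57873809 -0.18522862  0.06      ] [0.02397337 0.0009083  0.06      ]
scene green [0.45734851 0.00524004 0.075     ]
scene blue [ 0.52258947 -0.01864491  0.075     ]
top red [ 0.65916615 -0.00191368  0.06      ] [0.1235774  0.17455183 0.06      ]
scene cols from 165
250 ...............................................................................gWWWWWWWWWW..............................
251 .........................................g.....................................gWWWWWWWWWW..............................
252 .......................................ggggg....................................WWWWWWWWWW..............................
253 ......................................gWWWWgg...................................WWWWWWWWWW..............
[... 9441 characters left out ...]
kkkkkggWWWWWWWWWWgggggkggkkkk.kk...........................................
330 ............................................kkkkkkkggWWWWWWWWWWggggggkkkkkkkk...........................................
331 ..............................................kkkkkkkggWWWWWWWWggkggkkkkkkkk............................................
332 ................................................kkkkkkggWWWWWWWggkkkgkkkkkk.............................................
333 ..................................................kkkkkgggWWWWggkkkkkkkkkkk.............................................
334 .....................................................kkkggggggggkkkkkkkkkk..............................................
```

The sleeve rests at (227.1,291.2), against (227.5,291.9) predicted for the bar on the plate. The plate's corners are at their home pixels, and the jar and bottles haven't moved. Handing in.

```bash
python3 -c "from bench import env; print(env.close_job())"
```

```text
the job is handed in; nothing more can be done
None
```

The amber plate is hooked under the lip and lies flat on the viewing face, the red bar rests on it by itself, and the job is handed in at about 26 s; the bottles and jar read unmoved, and I did not re-measure the well plate.

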